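# Change the sample tubes on the shaker and hook its tension spring back on

## Task

Move every spent red-capped tube from the shaker's block into a free pocket of the bench rack and stand every fresh blue-capped tube in the shaker's block, upright and fully down. Only once all the tubes are in place, use the held spring puller by the ring at the spring's end (never your fingers on the spring) to stretch the shaker's tension spring and set its hook firmly on the red anchor post, then lay the puller flat back on its green mat. Tip no tube over and leave the mug, bottle and flange where they are.

Things in the scene. Friction and masses are not known exactly. Their poses are not given: they have to be found in the camera images.
- shaker: Fixed white bench shaker 200 x 260 x 50 mm, origin under its centre. On its deck a blue block has one row of four 37 mm square pockets centred at x = 0.05, y = -0.0675, -0.0225, 0.0225, 0.0675; floors at z = 0.055, rims at 0.095; a tube seated there has its centre at z = 0.110. The tension spring lies along y on the -x side of the block, its pivot at (-0.040, -0.115, 0.085).
- rack: Fixed orange bench rack, 53 x 233 x 45 mm, its origin at the centre of its underside, z up. One row of five square pockets along its y, 37 mm wide, 45 mm apart, centred at x = 0, y = -0.09, -0.045, 0, 0.045, 0.09; floors at z = 0.005, rims at z = 0.045. A tube standing in one has its centre at z = 0.060.
- spring_mount: Steel bracket on the shaker that carries the tension spring, and the whole spring with it. Origin at the spring's pivot, a vertical pin, in the plane of the spring (85 mm above the table); axes parallel to the shaker's; the anchor post is 155 mm away along +y. The spring is about 170 mm long and stays in its level plane: it only turns about the pivot and lengthens.
- spring (a joint): Turn of the spring about its pivot, rad, -0.2 to 0.6: 0 when it points at the anchor post (shaker +y), growing as it swings to the shaker's -x side. It stays where it is left. At the start it is 0.2 to 0.36.
- spring_end (a joint): Stretch of the spring, m: 0 when slack, 0.065 at most. It pulls back with 1.8 N when slack and 0.15 N more per mm. 0.026 when the hook is seated on the post; the hook's tip clears the far side of the post above 0.045.
- spring_hook (a point): Centre of the bend of the spring's yellow hook, 125 mm from the pivot when slack. The bend is a half circle, 18 mm wide inside, on the side away from the pivot; the mouth faces the pivot. The shank is on the shaker's -x side, the tip on the +x side, 9 mm back from this point. Draw the hook out past the post, swing it over from -x, let it back until the post sits in the bend.
- spring_eye (a point): Centre of the yellow level ring at the very end of the spring, 29 mm beyond the hook's centre on the line from the pivot; 26 mm inside, 6 mm wire; for the puller's prong, from above.
- anchor_post (a point): The red upright anchor post on the shaker, 10 mm thick with a 15 mm flat head from 10 to 14 mm above this point, which lies on its axis in the plane of the spring. Fixed to the shaker.
- puller: Spring puller, 0.15 kg: black handle 92 x 30 x 28 mm with red guards 40 mm wide at both ends (72 mm clear between). Origin at the handle's centre, 14 mm above what it lies on; x along the handle towards the prong, z up. An 8 mm steel rod rises from its front to z = 0.025, runs forward to x = 0.095 and bends straight down there as the prong, with a 12 mm ball end reaching z = -0.010.
- puller_tip (a point): Working point of the prong, 8 mm thick, at x = 0.095, z = 0.009 of the puller: the height to bring to the ring's middle. The ball begins 7 mm below this point and ends 19 mm below it; the rod passes 12 mm above it. The spring tries to pitch and turn the puller in the grip: hold it hard, level with this point.
- mat: Fixed dark green tool mat, 200 x 220 x 3 mm, origin at the centre of its underside; the puller's place.
- fresh1_c (a point): Centre of a fresh sample tube: white with a blue cap, 32 mm thick, 110 mm tall (55 mm either side of this point), flat-bottomed, 70 g. It starts upright in the bench rack, or is absent.
- fresh2_c (a point): Centre of a fresh sample tube: white with a blue cap, 32 mm thick, 110 mm tall (55 mm either side of this point), flat-bottomed, 70 g. It starts upright in the bench rack, or is absent.
- fresh3_c (a point): Centre of a fresh sample tube: white with a blue cap, 32 mm thick, 110 mm tall (55 mm either side of this point), flat-bottomed, 70 g. It starts upright in the bench rack, or is absent.
- fresh4_c (a point): Centre of a fresh sample tube: white with a blue cap, 32 mm thick, 110 mm tall (55 mm either side of this point), flat-bottomed, 70 g. It starts upright in the bench rack, or is absent.
- fresh5_c (a point): Centre of a fresh sample tube: white with a blue cap, 32 mm thick, 110 mm tall (55 mm either side of this point), flat-bottomed, 70 g. It starts upright in the bench rack, or is absent.
- spent1_c (a point): Centre of a spent sample tube: amber with a red cap, 32 mm thick, 110 mm tall (55 mm either side of this point), flat-bottomed, 70 g. It starts upright in the shaker's block, or is absent; one or two are present.
- spent2_c (a point): Centre of a spent sample tube: amber with a red cap, 32 mm thick, 110 mm tall (55 mm either side of this point), flat-bottomed, 70 g. It starts upright in the shaker's block, or is absent; one or two are present.
- spent3_c (a point): Centre of a spent sample tube: amber with a red cap, 32 mm thick, 110 mm tall (55 mm either side of this point), flat-bottomed, 70 g. It starts upright in the shaker's block, or is absent; one or two are present.
- spent4_c (a point): Centre of a spent sample tube: amber with a red cap, 32 mm thick, 110 mm tall (55 mm either side of this point), flat-bottomed, 70 g. It starts upright in the shaker's block, or is absent; one or two are present.
- mug: Blue mug, 80 mm wide, 95 mm high, bystander; origin under its centre.
- bottle: White bottle with a red cap, 64 mm wide, 170 mm high, bystander; origin under its centre.
- flange: Steel ring flange, 110 mm wide, 20 mm high, bystander; origin under its centre.
Not all that is in view belongs to the job. Leave any purple look-alike of the part that bears fresh2_c alone.

How it is judged:
On the way, in this order (a step that is already met when the one before it is completed fails the run):
1. every fresh tube stands seated in the shaker's block and the spent ones in the bench rack (x of fresh1_c in the frame of shaker between 0.035 and 0.065 m and y of fresh1_c in the frame of shaker between -0.095 and 0.095 m and z of fresh1_c in the frame of shaker between 0.102 and 0.118 m and angle between each of fresh1_c, fresh2_c, fresh3_c, fresh4_c, fresh5_c, spent1_c, spent2_c, spent3_c, spent4_c's own z axis and vertical below 0.15 rad and x of fresh2_c in the frame of shaker between 0.035 and 0.065 m and y of fresh2_c in the frame of shaker between -0.095 and 0.095 m and z of fresh2_c in the frame of shaker between 0.102 and 0.118 m and x of fresh3_c in the frame of shaker between 0.035 and 0.065 m and y of fresh3_c in the frame of shaker between -0.095 and 0.095 m and z of fresh3_c in the frame of shaker between 0.102 and 0.118 m and x of fresh4_c in the frame of shaker between 0.035 and 0.065 m and y of fresh4_c in the frame of shaker between -0.095 and 0.095 m and z of fresh4_c in the frame of shaker between 0.102 and 0.118 m and x of fresh5_c in the frame of shaker between 0.035 and 0.065 m and y of fresh5_c in the frame of shaker between -0.095 and 0.095 m and z of fresh5_c in the frame of shaker between 0.102 and 0.118 m and x of spent1_c in the frame of rack between -0.015 and 0.015 m and y of spent1_c in the frame of rack between -0.12 and 0.12 m and z of spent1_c in the frame of rack between 0.052 and 0.068 m and x of spent2_c in the frame of rack between -0.015 and 0.015 m and y of spent2_c in the frame of rack between -0.12 and 0.12 m and z of spent2_c in the frame of rack between 0.052 and 0.068 m and x of spent3_c in the frame of rack between -0.015 and 0.015 m and y of spent3_c in the frame of rack between -0.12 and 0.12 m and z of spent3_c in the frame of rack between 0.052 and 0.068 m and x of spent4_c in the frame of rack between -0.015 and 0.015 m and y of spent4_c in the frame of rack between -0.12 and 0.12 m and z of spent4_c in the frame of rack between 0.052 and 0.068 m), for 0.3 s.
2. the gripper-held puller draws the spring out past the post (value of joint spring_end above 0.036 m and contact force between puller and spring_mount above 2 N and contact force between the fingers and puller above 2 N and horizontal distance between puller_tip and spring_eye below 0.018 m), for 0.1 s.
3. the hook is seated on the anchor post and holds by itself, the puller free of it (value of joint spring_end between 0.02 and 0.033 m and value of joint spring between -0.1 and 0.1 rad and horizontal distance between spring_hook and anchor_post below 0.01 m and contact force between puller and spring_mount below 0.3 N), for 0.3 s.
At the end, for the whole second after the job is handed in: Fresh tubes stand in the shaker's block, the spent ones in the bench rack (within 8 mm of seated, 0.15 rad of upright); hook on the post (stretch 20 to 33 mm, turn under 0.1 rad, within 10 mm of the post), puller off it and flat at rest with its handle's centre over the mat (all of step 1 and all of step 3 and x of puller in the frame of mat between -0.1 and 0.1 m and y of puller in the frame of mat between -0.11 and 0.11 m and z of puller in the frame of mat between 0.01 and 0.025 m and angle between puller's own z axis and vertical below 0.15 rad and linear speed of puller below 0.03 m/s); the robot touches nothing.
It fails at once if the gripper or arm touches the spring itself (contact force between any of the fingers, the arm and spring_mount above 1 N).
It fails at once if a tube is tipped over (angle between any of fresh1_c, fresh2_c, fresh3_c, fresh4_c, fresh5_c, spent1_c, spent2_c, spent3_c, spent4_c's own z axis and vertical above 0.8 rad).
It fails at once if a bystander is moved by more than 30 mm (distance of any of mug, bottle, flange from where it was at the start of the episode above 0.03 m).
Of fresh1, fresh2, fresh3, fresh4, fresh5 only 3 to 4 are there at a start; the rules pass over those that are not, and their reading is None.
Of spent1, spent2, spent3, spent4 only 1 to 2 are there at a start; the rules pass over those that are not, and their reading is None.
At some moment in a run one of puller may be knocked a few centimetres aside while the robot is not near it.
It also fails if it takes over 210 s, if anything falls off the work surface, if the arm or the gripper's body presses on something with over 40 N, if the wrist force passes 120 N, or if a joint passes its speed limit or range.

## Robot

A 6-joint arm with a two-finger parallel gripper is mounted at the origin on the work surface. World frame = base frame: x ahead of the robot, y to its left, z up, the work surface at z = 0. Lengths are in m, angles in rad, forces in N, time in s.
With the tool pointing down it reaches from about 0.35 to 0.875 m from the base axis. Payload 4.2 kg.
Tool frame: the origin (TCP) lies at the very end of the fingers, on their centre line; the grasp point (between the pads) lies 19 mm behind it; z points along the fingers, y is the direction in which the jaws open and shut (so a half turn about z gives the same grasp; the last joint's range is limited). The gripper opens to 87 mm and grips with 3 to 60 N. Pads are 19 mm wide; open, the fingers measure 117 mm over their backs; the gripper's body (75 mm by 190 mm) begins 51 mm behind the grasp point.
Start: joints at [0.259, 0.385, 0.008, 0, -1.194, -0.259], TCP at [0.625, 0, 0.202] pointing down, gripper open.
Joint ranges: [-3.14, 3.14], [-1.21, 2.06], [-1.07, 1.41], [-3.16, 2.05], [-2.99, -0.16], [-3.1, 3.1]. Speed limits (rad/s): [2.79, 2.79, 3.14, 3.14, 3.14, 3.14].

## Interface

Orientations are given as a unit quaternion [x, y, z, w].
In Python, from workcell import manip gives the robot as it stands.
- The arm moves only by the tool arm_command, never from a script. Its argument "commands" is one flat list of numbers, 6 for each row, row after row: the shift along the world's x, y, z in cm, then the turn, a rotation vector about the world's x, y, z in rad. A call has 1 to 5 rows; each row shifts and turns the commanded pose from where the row before left it; what a row does not reach is not made up. A row lasts 1/10 s, in which the tool goes at most 50 mm and 8.59 degrees, less where a joint would pass 70% of its speed; a pose out of reach is approached as far as the arm can. A call with a gripper value outside its range is refused whole. "jaw" is the finger opening in cm, from 0 to 8.7, set as the call begins (left out, the last holds). The fingers move at their own pace and stop on an object; "squeeze" is the grip in N (left out, the last holds). Time passes only in rows, so rows that do not move let the fingers close. It gives the time, the measured TCP pose, the force and the opening at its end, in the units of the state.
- manip.state(): the state, without advancing time (a new reading comes with each control period).
- manip.camera(name): name is "scene" or "side" or "wrist"; returns the picture (400x640x3 uint8, red, green, blue); there is no depth.
- manip.camera_info(name): a dict with "mtx" (3x3 intrinsics, pixels), "rvec" (rotation vector, rad) and "tvec" (3), from world to camera coordinates, as OpenCV has them. Camera axes: x right, y down, z forward; pixel columns grow to the right and rows downward; lengths in m; the calibration is good to about 2 mm. A picture is of the moment at which its call begins: read the wrist's pose just before it. camera_info takes no time and is no camera call; for the wrist camera it gives the pose at the moment of the call.
- manip.hand_in(): hands the job in, once; it reports no verdict.
Trained networks look in the newest picture that a camera, given by its name, has taken for a name from the list of things; names that differ only in an ending like _2 or _b are one class to them, and where a whole thing is asked for, a point or a joint stands for the part that bears it (a point fixed in the world has none). Each returns a list of dicts, best first, with "p" (0 to 1); they miss things now and then, are a little off and sometimes report something else, mostly with a low value. They report only what shows in the picture. A call takes as long as a camera call. They do not tell look-alikes from the thing itself.
- manip.spot_in(camera, name): "bbox" ([left, top, right, bottom] in pixels, round what is visible of it).
- manip.masks_of(camera, name): "mask" (400x640 bool, what is visible of it) and "bbox" ([left, top, right, bottom] in pixels, round what is visible of it).
The state is a dict: "time": time; "joint_positions": joint angles; "joint_vel": joint speeds; "joint_efforts": joint torques, N m; "position": TCP position; "tool_rot": TCP orientation; "force": force on the tool from outside, world axes, zero at the start; "ft_torque": the same for the moment, N m; "gripper_width": finger opening in m.
Only numpy, scipy, OpenCV 4.12 (cv2) and the standard library are available. Lean on these libraries where they do the work, as an engineer would, in place of code of your own. Each camera call takes 0.05 s, during which the arm holds its last target. There are 200 camera calls.

## Working session

There is one attempt and no reset: what is moved stays moved. The work goes in short steps, Python scripts to look and compute and a tool call to move; the robot and the scene stay as the last step left them, time stands still between calls to the robot, and variables do not carry over. Pictures are saved under pics/ and viewed, about 12 in all and at most 16, crops included, and the job is handed in when it is done.

Besides the shell and the picture viewer there is one more tool, called after "Request:" by a JSON object that holds its "fn" and its "kwargs", one argument or row to a line. arm_command: Moves the arm, as the interface text tells. Its arguments: {"type":"object","properties":{"commands":{"type":"array"},"jaw":{"type":"number"},"squeeze":{"type":"number"}},"required":["commands"]}

```bash
ls; mkdir -p pics; cat > h.py <<'E'
import numpy as np,cv2
from workcell import manip
def shot(c,name=None):
    im=manip.camera(c)
    if name: cv2.imwrite('pics/'+name+'.png',im[:,:,::-1])
    return im
def cam(c):
    i=manip.camera_info(c);R=cv2.Rodrigues(np.array(i['rvec'],float))[0]
    return np.array(i['mtx'],float),R,np.array(i['tvec'],float).reshape(3)
def ray(c,uv,z):
    K,R,t=cam(c);d=R.T@np.linalg.inv(K)@np.array([uv[0],uv[1],1.]);o=-R.T@t
    return o+d*(z-o[2])/d[2]
def proj(c,P):
    K,R,t=cam(c);p=(R@np.atleast_2d(P).T).T+t
    p=p@K.T;return p[:,:2]/p[:,2:]
E
python3 - <<'E'
from h import *
a=shot('scene','s1');b=shot('side','d1')
for c in('scene','side'):
    K,R,t=cam(c);print(c,(-R.T@t).round(3),R[2].round(2),K[0,0])
    for n in ['shaker','rack','spring_hook','puller','mat','fresh1_c','spent1_c','mug','bottle','flange']:
        print(n,[(np.round(d['bbox']).tolist(),round(d['p'],2)) for d in manip.spot_in(c,n)][:7])
print(manip.state())
E
```

```text
pics
scene [1.292 0.407 1.299] [-0.48 -0.28 -0.83] 500.5733461637354
shaker [([255.0, 177.0, 362.0, 254.0], 0.84)]
rack [([216.0, 145.0, 283.0, 189.0], 0.78)]
spring_hook [([323.0, 178.0, 334.0, 184.0], 0.57)]
puller [([417.0, 211.0, 458.0, 250.0], 0.61), ([319.0, 176.0, 337.0, 185.0], 0.2)]
mat []
fresh1_c [([217.0, 130.0, 230.0, 150.0], 0.7), ([261.0, 153.0, 270.0, 175.0], 0.23)]
spent1_c []
mug [([372.0, 261.0, 416.0, 301.0], 0.58)]
bottle [([178.0, 133.0, 204.0, 180.0], 0.97), ([279.0, 176.0, 339.0, 189.0], 0.69)]
flange [([217.0, 187.0, 247.0, 219.0], 0.66), ([251.0, 143.0, 260.0, 170.0], 0.46)]
side [ 0.153 -0.644  0.953] [ 0.37  0.55 -0.75] 416.51905884265756
shaker [([279.0, 166.0, 389.0, 262.0], 0.84), ([296.0, 205.0, 318.0, 217.0], 0.18)]
rack [([345.0, 260.0, 420.0, 346.0], 0.72), ([294.0, 206.0, 358.0, 245.0], 0.49)]
spring_hook [([295.0, 207.0, 338.0, 226.0], 0.46)]
puller [([231.0, 142.0, 246.0, 181.0], 0.6)]
mat [([210.0, 131.0, 289.0, 196.0], 0.9), ([298.0, 205.0, 344.0, 230.0], 0.23)]
fresh1_c [([394.0, 300.0, 414.0, 334.0], 0.84)]
spent1_c [([390.0, 240.0, 436.0, 28
[... 224 characters left out ...]
time': 1.1, 'joint_positions': array([ 2.58571271e-01,  3.84698614e-01,  7.90296586e-03, -1.86167566e-05,
       -1.19400632e+00, -2.58613102e-01]), 'joint_vel': array([-0.00109704,  0.00044446,  0.00047837, -0.00122553, -0.0003492 ,
       -0.00098949]), 'joint_efforts': array([-5.51755147e-04, -3.90481710e+01,  1.87622309e+01,  4.22431782e+00,
        1.54988252e-02, -3.56799535e-05]), 'position': array([6.24976089e-01, 1.21906225e-05, 2.01949311e-01]), 'tool_rot': array([-7.07089570e-01,  7.07123992e-01,  8.90047421e-06,  1.91271712e-06]), 'force': array([0.3104172 , 0.48824791, 0.3003879 ]), 'ft_torque': array([-0.05556201, -0.01961269, -0.03233664]), 'gripper_width': 0.0873906662596479}
```

```bash
python3 - <<'E'
import cv2
a=cv2.imread('pics/s1.png')[115:315,165:475];b=cv2.imread('pics/d1.png')[105:365,200:480]
cv2.imwrite('pics/s1c.png',cv2.resize(a,None,fx=2.58,fy=2.58,interpolation=cv2.INTER_CUBIC))
cv2.imwrite('pics/d1c.png',cv2.resize(b,None,fx=2.3,fy=2.3,interpolation=cv2.INTER_CUBIC))
E
```

```text
(no output)
```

View pics/s1c.png

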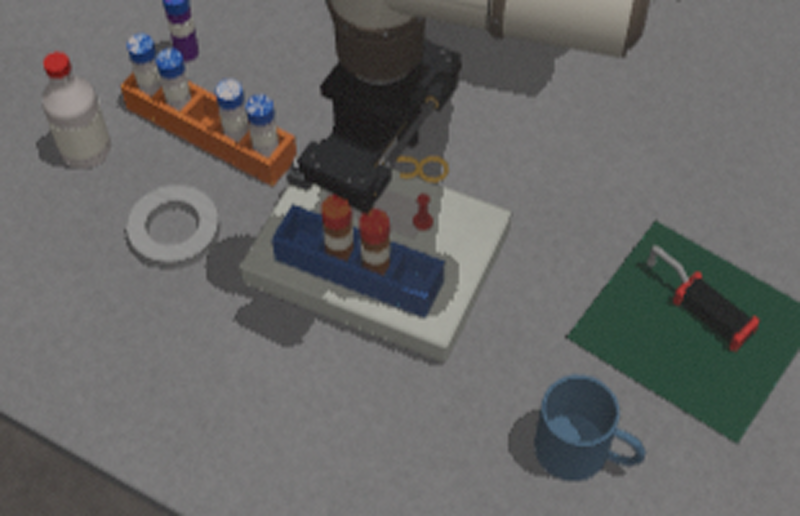

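View pics/d1c.png

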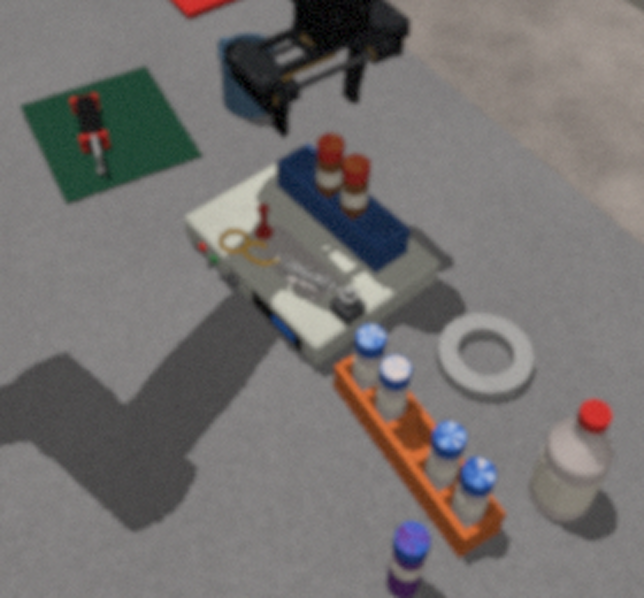

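```bash
cat >> h.py <<'E'
def tri(obs):
    A=[]
    for c,uv in obs:
        K,R,t=cam(c);P=K@np.c_[R,t];A+=[uv[0]*P[2]-P[0],uv[1]*P[2]-P[1]]
    A=np.array(A);A/=np.linalg.norm(A[:,:3],axis=1)[:,None]
    return np.linalg.lstsq(A[:,:3],-A[:,3],rcond=None)[0]
E
python3 - <<'E'
from h import *
S=lambda u,v:(165+u/2.58,115+v/2.58);D=lambda u,v:(200+u/2.3,105+v/2.3)
sc=dict(f1=(141,42),f2=(170,57),f3=(229,90),f4=(260,103),s1=(337,204),s2=(376,218),post=(424,198),ring=(435,168),pul=(717,310),ball=(652,258),bot=(57,62),flange=(172,224))
sd=dict(f4=(371,333),f3=(395,365),f2=(449,433),f1=(479,468),s2=(331,142),s1=(356,164),post=(265,208),ring=(233,240),pul=(90,122),ball=(101,172),bot=(595,412),flange=(486,350))
zz=dict(f1=.115,f2=.115,f3=.115,f4=.115,s1=.165,s2=.165,post=.099,ring=.085,pul=.03,ball=.007,bot=.17,flange=.02)
for k in sc:
    z=zz[k];print(k,tri([('scene',S(*sc[k])),('side',D(*sd[k]))]).round(3),ray('scene',S(*sc[k]),z)[:2].round(3),ray('side',D(*sd[k]),z)[:2].round(3),z)
print('purple',ray('side',D(411,535),.11).round(3))
print('block corners z.095',[ray('scene',S(*p),.095)[:2].round(3) for p in [(283,208),(444,262),(436,290),(273,245)]])
print('deck',[ray('scene',S(*p),.05)[:2].round(3) for p in [(511,213),(443,350),(243,267)]],[ray('side',D(*p),.05)[:2].round(3) for p in [(185,218),(318,350),(450,262)]])
print('rack',[ray('scene',S(*p),.045)[:2].round(3) for p in [(125,80),(296,145),(277,168)]],[ray('side',D(*p),.045)[:2].round(3) for p in [(335,368),(463,543),(503,513)]])
print('mat',[ray('scene',S(*p),.003)[:2].round(3) for p in [(655,222),(567,335),(738,440)]])
E
```

```text
f1 [ 0.537 -0.395  0.113] [ 0.537 -0.392] [ 0.537 -0.397] 0.115
f2 [ 0.538 -0.351  0.111] [ 0.539 -0.347] [ 0.537 -0.353] 0.115
f3 [ 0.544 -0.26   0.109] [ 0.547 -0.257] [ 0.542 -0.263] 0.115
f4 [ 0.545 -0.216  0.113] [ 0.546 -0.214] [ 0.545 -0.218] 0.115
s1 [ 0.651 -0.043  0.161] [ 0.653 -0.041] [ 0.649 -0.048] 0.165
s2 [0.648 0.002 0.162] [0.648 0.005] [ 0.647 -0.002] 0.165
post [0.558 0.011 0.093] [0.56  0.015] [0.557 0.004] 0.099
ring [ 0.506 -0.002  0.08 ] [0.508 0.001] [ 0.505 -0.006] 0.085
pul [0.48  0.352 0.011] [0.49  0.354] [0.475 0.331] 0.03
ball [0.449 0.259 0.007] [0.447 0.26 ] [0.45  0.256] 0.007
bot [ 0.641 -0.428  0.163] [ 0.644 -0.421] [ 0.637 -0.431] 0.17
flange [ 0.689 -0.259  0.012] [ 0.692 -0.254] [ 0.685 -0.262] 0.02
purple [ 0.444 -0.41   0.11 ]
block corners z.095 [array([ 0.648, -0.119]), array([0.621, 0.074]), array([0.657, 0.083]), array([ 0.695, -0.102])]
deck [array([0.499, 0.097]), array([0.696, 0.114]), array([ 0.714, -0.134])] [array([0.488, 0.084]), array([ 0.513, -0.17 ]), array([ 0.717, -0.156])]
rack [array([ 0.554, -0.419]), array([ 0.535, -0.177]), array([ 0.575, -0.178])] [array([ 0.517, -0.197]), array([ 0.503, -0.427]), array([ 0.556, -0.426])]
mat [array([0.396, 0.242]), array([0.587, 0.217]), array([0.613, 0.433])]
```

Request:
{"fn": "arm_command", "kwargs": {
  "commands": [0,0,5,0,0,0,0,0,5,0,0,0,0,0,5,0,0,0,0,0,0,0,0,0,0,0,0,0,0,0]
}}

```text
time: 1.6
position: [0.6253, 0.0003, 0.3535]
tool_rot: [-0.707, 0.707, -0.001, 0.002]
force: [-0.2, 0.1, -0.8]
gripper_width: 0.0869
```

```bash
python3 - <<'E'
from h import *
s=manip.state();print(s['position'].round(4),s['time'])
shot('wrist','w1')
K,R,t=cam('wrist');print((-R.T@t).round(3),R.round(2),K.round(1))
E
```

```text
[6.253e-01 3.000e-04 3.535e-01] 1.6
[ 0.625 -0.076  0.534] [[-1.    0.    0.  ]
 [ 0.    0.96  0.28]
 [-0.    0.28 -0.96]] [[281.9   0.  320.7]
 [  0.  281.9 204.3]
 [  0.    0.    1. ]]
```

View pics/w1.png

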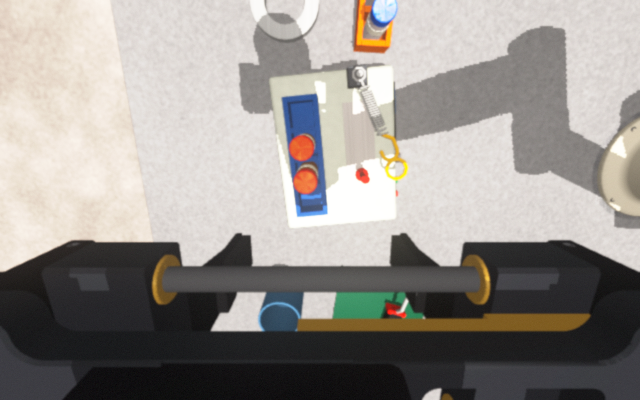

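```bash
cat >> h.py <<'E'
from scipy.optimize import least_squares
def fit(obs,x0):
    # obs: (cam matrices K,R,t), local pt, pixel
    def f(p):
        c,s=np.cos(p[2]),np.sin(p[2]);r=[]
        for (K,R,t),l,uv in obs:
            P=np.array([p[0]+c*l[0]-s*l[1],p[1]+s*l[0]+c*l[1],l[2]]);q=K@(R@P+t);r.append(q[:2]/q[2]-uv)
        return np.ravel(r)
    s=least_squares(f,x0,loss='soft_l1',f_scale=1.5);return s.x,f(s.x).reshape(-1,2)
def loc(p,l):
    c,s=np.cos(p[2]),np.sin(p[2]);return np.array([p[0]+c*l[0]-s*l[1],p[1]+s*l[0]+c*l[1]])
E
python3 - <<'E'
from h import *
C=cam('wrist')
S=lambda u,v:np.array((165+u/2.58,115+v/2.58));D=lambda u,v:np.array((200+u/2.3,105+v/2.3))
a=lambda *x:np.array(x,float)
w=[(C,(.1,-.13,.05),a(272,78)),(C,(-.1,-.13,.05),a(393,66)),(C,(-.1,.13,.05),a(396,218)),(C,(.1,.13,.05),a(290,226)),
 (C,(.05,-.0225,.165),a(301,147)),(C,(.05,.0225,.165),a(305,181)),(C,(-.04,.04,.099),a(363,175)),(C,(-.04,-.115,.095),a(359,73))]
p,r=fit(w,[.604,-.028,.08]);print('wrist',p.round(4),r.round(1).tolist())
c1,c2=cam('scene'),cam('side')
v=[(c1,(.05,-.0225,.165),S(337,204)),(c1,(.05,.0225,.165),S(376,218)),(c1,(-.04,.04,.099),S(424,198)),(c1,(-.1,.13,.05),S(511,213)),(c1,(.1,.13,.05),S(443,350)),
 (c2,(.05,-.0225,.165),D(356,164)),(c2,(.05,.0225,.165),D(331,142)),(c2,(-.04,.04,.099),D(265,208)),(c2,(-.1,.13,.05),D(185,218)),(c2,(-.1,-.13,.05),D(318,350)),(c2,(.1,-.13,.05),D(450,262))]
p2,r=fit(v,p);print('ext',p2.round(4),r.round(1).tolist())
p3,r=fit(v+w,p);print('all',p3.round(4))
b=[ (c1,(0,y,.115),S(*q)) for y,q in zip((-.09,-.045,.045,.09),[(141,42),(170,57),(229,90),(260,103)])]+[ (c2,(0,y,.115),D(*q)) for y,q in zip((-.09,-.045,.045,.09),[(479,468),(449,433),(395,365),(371,333)])]
q,r=fit(b,[.541,-.305,-.05]);print('rack',q.round(4),r.round(1).tolist())
# colour centroid of caps in wrist
im=cv2.imread('pics/w1.png');h=cv2.cvtColor(im,cv2.COLOR_BGR2HSV)
m=((h[...,0]<12)&(h[...,1]>150)&(h[...,2]>120)).astype(np.uint8);n,_,st,ce=cv2.connectedComponentsWithStats(m)
print([(st[i].tolist(),ce[i].round(1).tolist()) for i in range(1,n) if st[i][4]>60])
E
```

```text
wrist [ 0.5986 -0.0279  0.0937] [[-5.5, -2.6], [0.6, -3.7], [0.8, 1.4], [-2.6, 3.1], [-0.1, 0.4], [-0.3, 0.6], [2.4, 3.9], [0.5, -1.3]]
ext [ 0.6019 -0.0274  0.0871] [[-1.7, -0.4], [-2.0, -0.2], [-1.5, -1.2], [0.0, -2.4], [-0.1, -2.1], [0.8, -1.1], [0.6, -0.7], [-0.4, -1.2], [-0.7, -2.5], [-0.6, -1.2], [-2.9, -1.2]]
all [ 0.5994 -0.028   0.0906]
rack [ 0.5407 -0.306  -0.0515] [[-0.8, -0.6], [-0.7, -0.6], [-0.4, -1.5], [-0.6, -0.4], [-0.5, -0.2], [-0.1, -0.9], [-0.0, -0.8], [-0.4, -0.5]]
[([354, 0, 34, 53, 243], [366.1, 40.9]), ([363, 3, 8, 22, 69], [365.4, 12.6]), ([290, 135, 24, 26, 465], [301.3, 147.4]), ([294, 168, 23, 25, 440], [305.0, 180.6]), ([356, 169, 13, 14, 122], [362.3, 175.2]), ([386, 303, 20, 15, 141], [393.9, 310.4])]
```

Request:
{"fn": "arm_command", "kwargs": {
  "commands": [-1.6,-4.3,-0.5,0,0,-0.05,-1.6,-4.3,-1,0,0,0,-1.6,-4.3,-1,0,0,0,-1.6,-4.3,-1,0,0,0,-1.6,-4.3,-1,0,0,0]
}}

```text
time: 2.15
position: [0.5432, -0.2162, 0.3044]
tool_rot: [-0.689, 0.724, 0.002, -0.001]
force: [0.7, -0.0, 0.8]
gripper_width: 0.0873
```

Request:
{"fn": "arm_command", "kwargs": {
  "commands": [0,0,0,0,0,0,0,0,0,0,0,0,0,0,0,0,0,0],
  "jaw": 6,
  "squeeze": 20
}}

```text
time: 2.45
position: [0.545, -0.2144, 0.3061]
tool_rot: [-0.689, 0.724, 0.001, -0.0]
force: [0.2, 0.8, -0.7]
gripper_width: 0.0704
```

```bash
python3 - <<'E'
from h import *
s=manip.state();print(s['position'].round(4),s['tool_rot'].round(4),s['time'])
im=shot('wrist','w2')
R=[.5407,-.306,-.0515]
v=im[:,:,::-1].copy()
for y in(-.09,-.045,0,.045,.09):
    for z in(.115,.045):
        u=proj('wrist',[*loc(R,(0,y)),z])[0];cv2.drawMarker(v,tuple(int(round(x)) for x in u),(0,255,0) if z>.1 else (255,0,255),cv2.MARKER_CROSS,12,1)
for x in(-.0265,.0265):
  for y in(-.1165,.1165):
    u=proj('wrist',[*loc(R,(x,y)),.045])[0];cv2.drawMarker(v,tuple(int(round(k)) for k in u),(255,255,0),cv2.MARKER_CROSS,12,1)
cv2.imwrite('pics/w2m.png',v)
E
```

```text
[ 0.545  -0.2144  0.3061] [-6.894e-01  7.244e-01  6.000e-04 -4.000e-04] 2.45
```

View pics/w2m.png

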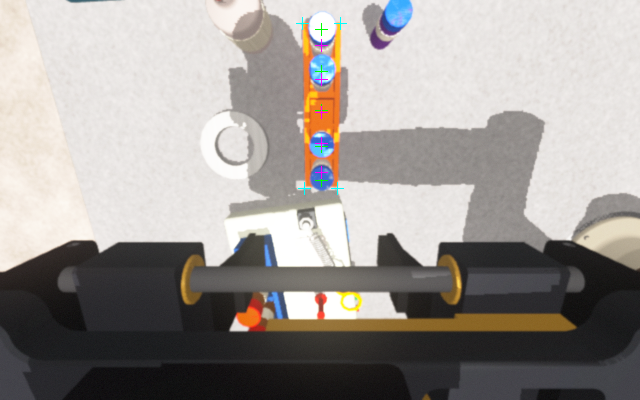

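Request:
{"fn": "arm_command", "kwargs": {
  "commands": [0,-0.1,-4.5,0,0,0,0,0,-5,0,0,0,0,0,-5,0,0,0,0,0,-5,0,0,0,0,0,-4.1,0,0,0],
  "jaw": 6
}}

```text
time: 3.0
position: [0.5446, -0.2143, 0.0684]
tool_rot: [-0.69, 0.724, 0.001, -0.0]
force: [1.0, 0.5, -0.0]
gripper_width: 0.0602
```

Request:
{"fn": "arm_command", "kwargs": {
  "commands": [0,0,0,0,0,0,0,0,0,0,0,0,0,0,0,0,0,0,0,0,0,0,0,0,0,0,0,0,0,0],
  "jaw": 2.5
}}

```text
time: 3.5
position: [0.5462, -0.2162, 0.0734]
tool_rot: [-0.689, 0.724, -0.002, 0.001]
force: [-1.1, 0.5, 4.2]
gripper_width: 0.0316
```

Request:
{"fn": "arm_command", "kwargs": {
  "commands": [0,0,3,0,0,0,0,0,4,0,0,0,0,0,5,0,0,0,0,0,5,0,0,0,0,0,3,0,0,0]
}}

```text
time: 4.0
position: [0.5461, -0.2166, 0.277]
tool_rot: [-0.689, 0.725, -0.004, 0.002]
force: [0.1, -0.0, -0.3]
gripper_width: 0.0317
```

Request:
{"fn": "arm_command", "kwargs": {
  "commands": [2,2.3,0,0,0,0.03,3,3.4,0,0,0,0.05,3,3.5,0,0,0,0.04,2.1,2.5,0,0,0,0.02,1,1,0,0,0,0]
}}

```text
time: 4.5
position: [0.6573, -0.0865, 0.271]
tool_rot: [0.739, -0.674, 0.0, -0.0]
force: [0.1, -0.7, -1.4]
gripper_width: 0.0315
```

Request:
{"fn": "arm_command", "kwargs": {
  "commands": [0,0,0,0,0,0,0,0,0,0,0,0,0,0,0,0,0,0]
}}

```text
time: 4.8
position: [0.6552, -0.0901, 0.2716]
tool_rot: [0.738, -0.675, 0.0, -0.0]
force: [0.4, -0.0, -0.4]
gripper_width: 0.0313
```

```bash
python3 - <<'E'
from h import *
s=manip.state();print(s['position'].round(4),s['tool_rot'].round(4),s['time'],s['gripper_width'])
im=shot('wrist','w3')
Q=[.600,-.0268,.09]
v=im[:,:,::-1].copy();K=cv2.resize(v,None,fx=1,fy=1)
def mk(P,c):
    u=proj('wrist',P)[0];cv2.drawMarker(K,tuple(int(round(k)) for k in u),c,cv2.MARKER_CROSS,12,1)
for y in(-.0675,-.0225,.0225,.0675):
    if abs(y)<.03: mk([*loc(Q,(.05,y)),.165],(0,255,0))
    for a in(-.0185,.0185):
        for b in(-.0185,.0185): mk([*loc(Q,(.05+a,y+b)),.095],(0,255,255))
for x in(-.1,.1):
  for y in(-.13,.13): mk([*loc(Q,(x,y)),.05],(255,0,255))
mk([*loc(Q,(-.04,.04)),.099],(0,255,0))
mk([*loc(Q,(-.04,-.115)),.085],(0,255,0))
cv2.imwrite('pics/w3m.png',cv2.resize(K[0:290,180:460],None,fx=2,fy=2))
E
```

```text
[ 0.6552 -0.0901  0.2716] [ 7.377e-01 -6.751e-01  2.000e-04 -1.000e-04] 4.8 0.031332227793635675
```

View pics/w3m.png

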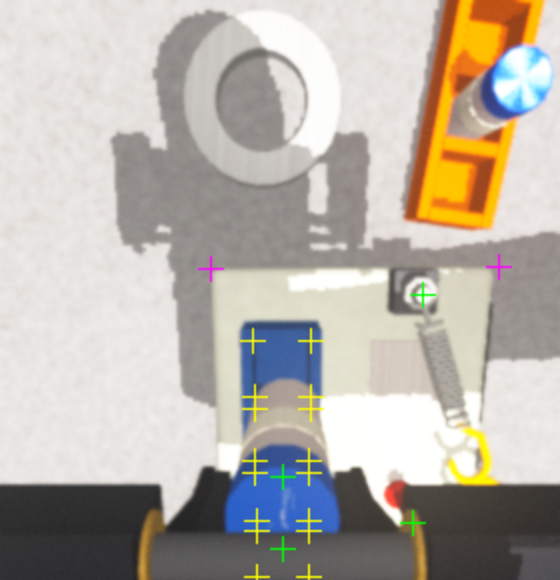

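```bash
python3 - <<'E'
from h import *
im=cv2.imread('pics/w3.png')[:,:,::-1].astype(int)
print([(r,im[r,316:325].mean(0).astype(int).tolist()) for r in range(155,182)])
print([(c,im[180:186,c].mean(0).astype(int).tolist()) for c in range(298,345)])
Q=[.600,-.0268,.09]
for y in (-.0675-.0185,-.0675-.0265): print(y,proj('wrist',[*loc(Q,(.05,y)),.095]))
print(proj('wrist',[*loc(Q,(.05-.0265,-.07)),.095]),proj('wrist',[*loc(Q,(.05+.0265,-.07)),.095]))
E
```

```text
[(155, [224, 222, 203]), (156, [224, 222, 203]), (157, [224, 222, 204]), (158, [222, 220, 202]), (159, [203, 203, 190]), (160, [142, 150, 156]), (161, [75, 92, 122]), (162, [54, 73, 110]), (163, [54, 74, 113]), (164, [56, 80, 127]), (165, [59, 91, 150]), (166, [61, 95, 157]), (167, [61, 95, 157]), (168, [61, 96, 157]), (169, [62, 95, 157]), (170, [62, 96, 158]), (171, [62, 96, 159]), (172, [62, 96, 159]), (173, [62, 96, 160]), (174, [62, 95, 159]), (175, [63, 97, 160]), (176, [64, 97, 161]), (177, [63, 97, 161]), (178, [63, 96, 160]), (179, [63, 97, 160]), (180, [64, 97, 159]), (181, [64, 97, 158])]
[(298, [223, 222, 203]), (299, [209, 209, 197]), (300, [147, 158, 177]), (301, [82, 110, 163]), (302, [63, 97, 160]), (303, [61, 96, 160]), (304, [60, 95, 160]), (305, [60, 91, 151]), (306, [56, 77, 122]), (307, [55, 75, 117]), (308, [59, 88, 143]), (309, [62, 94, 156]), (310, [61, 94, 157]), (311, [62, 95, 157]), (312, [61, 95, 156]), (313, [62, 95, 157]), (314, [63, 96, 158]), (315, [63, 97, 158]), (316, [63, 96, 158]), (317, [64, 97, 158]), (318, [63, 97, 158]), (319, [64, 97, 159]), (320, [64, 97, 159]), (321, [65, 98, 159]), (322, [65, 98, 159]), (323, [65, 98, 159]), (324, [64, 97, 158]), (325, [66, 98, 160]), (326, [66, 98, 161]), (327, [65, 99, 162]), (328, [67, 100, 163]), (329, [67, 100, 163]), (330, [67, 99, 162]), (331, [67, 99, 162]), (332, [67, 97, 156]), (333, [65, 88, 138]), (334, [63, 82, 122]), (335, [65, 92, 143]), (336, [68, 99, 158]), (337, [69, 100, 161]), (338, [69, 101, 162]), (339, [77, 107, 163]), (340, [128, 144, 174]), (341, [199, 201, 195]), (342, [224, 222, 205]), (343, [227, 225, 207]), (344, [227, 225, 206])]
-0.08600000000000001 [[320.68304522 170.32074086]]
-0.094 [[320.67183052 164.06920092]]
[[341.15207024 182.56238592]] [[300.25980696 182.63192694]]
```

Request:
{"fn": "arm_command", "kwargs": {
  "commands": [0,0,-4,0,0,0,0,0,-4,0,0,0,0,0,-3,0,0,0,0,0,-2,0,0,0,0,0,-1,0,0,0]
}}

```text
time: 5.35
position: [0.6568, -0.0898, 0.1313]
tool_rot: [0.738, -0.675, 0.001, -0.001]
force: [2.1, 0.2, 0.1]
gripper_width: 0.0319
```

Request:
{"fn": "arm_command", "kwargs": {
  "commands": [0,0,-0.6,0,0,0,0,0,-0.4,0,0,0,0,0,0,0,0,0,0,0,0,0,0,0]
}}

```text
time: 5.75
position: [0.656, -0.089, 0.121]
tool_rot: [0.738, -0.675, 0.0, -0.0]
force: [1.1, -0.4, -1.8]
gripper_width: 0.0315
```

Request:
{"fn": "arm_command", "kwargs": {
  "commands": [0,0,0,0,0,0,0,0,0,0,0,0,0,0,0,0,0,0,0,0,0,0,0,0,0,0,0,0,0,0],
  "jaw": 6
}}

```text
time: 6.25
position: [0.6557, -0.089, 0.121]
tool_rot: [0.738, -0.675, -0.0, 0.0]
force: [-0.0, -0.6, 1.1]
gripper_width: 0.0583
```

Request:
{"fn": "arm_command", "kwargs": {
  "commands": [-0.2,2.2,0,0,0,0,-0.2,2.3,0,0,0,0,0,0,0,0,0,0]
}}

```text
time: 6.55
position: [0.6518, -0.0419, 0.121]
tool_rot: [0.739, -0.674, -0.0, -0.0]
force: [0.3, 0.5, -0.0]
gripper_width: 0.0598
```

Request:
{"fn": "arm_command", "kwargs": {
  "commands": [0,0,0,0,0,0,0,0,0,0,0,0,0,0,0,0,0,0,0,0,0,0,0,0,0,0,0,0,0,0],
  "jaw": 2.5
}}

```text
time: 7.05
position: [0.6519, -0.0445, 0.1209]
tool_rot: [0.738, -0.675, -0.0, 0.0]
force: [-0.1, -0.2, 0.5]
gripper_width: 0.0314
```

Request:
{"fn": "arm_command", "kwargs": {
  "commands": [0,0,2,0,0,0,0,0,4,0,0,0,0,0,4,0,0,0,0,0,4,0,0,0,0,0,1,0,0,0]
}}

```text
time: 7.55
position: [0.6541, -0.0445, 0.2771]
tool_rot: [0.738, -0.675, 0.004, -0.003]
force: [-0.3, 0.1, 0.5]
gripper_width: 0.0315
```

```bash
python3 - <<'E'
from h import *
s=manip.state();print(s['position'].round(4),s['tool_rot'].round(4),s['time'],s['gripper_width'])
a=shot('scene','s2')[120:260,200:370,::-1];b=shot('side','d2')[120:350,260:470,::-1]
a=cv2.resize(a,(486,400));b=cv2.resize(b,(365,400));cv2.imwrite('pics/c2.png',np.hstack([a,b])[:,:800])
E
```

```text
[ 0.6541 -0.0445  0.2771] [ 0.7382 -0.6745  0.0038 -0.0034] 7.55 0.031543615173067176
```

View pics/c2.png

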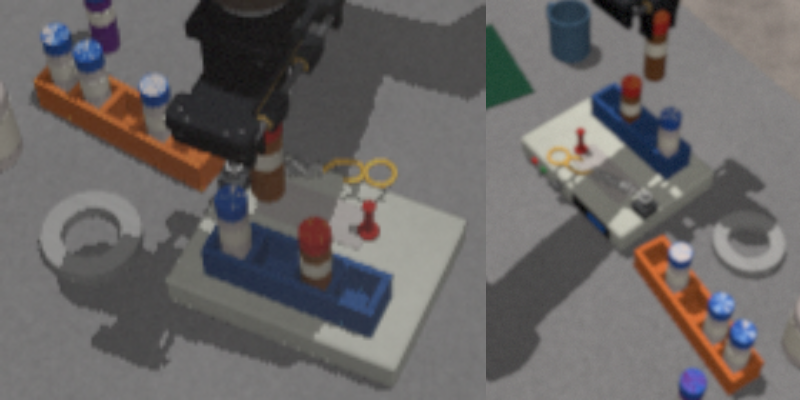

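Request:
{"fn": "arm_command", "kwargs": {
  "commands": [-1.7,-2.5,0,0,0,-0.03,-2.5,-4.2,0,0,0,-0.05,-2.5,-4.2,0,0,0,-0.04,-2.5,-4.0,0,0,0,-0.02,-1.5,-2.3,0,0,0,0]
}}

```text
time: 8.15
position: [0.5419, -0.2179, 0.2685]
tool_rot: [-0.688, 0.725, 0.002, -0.001]
force: [0.5, -0.4, -0.3]
gripper_width: 0.0317
```

Request:
{"fn": "arm_command", "kwargs": {
  "commands": [0,0,0,0,0,0,0,0,0,0,0,0,0,0,-4,0,0,0,0,0,-4.5,0,0,0,0,0,-4.5,0,0,0]
}}

```text
time: 8.65
position: [0.5453, -0.2146, 0.1388]
tool_rot: [-0.69, 0.724, 0.0, 0.0]
force: [0.7, 1.0, -1.1]
gripper_width: 0.0315
```

Request:
{"fn": "arm_command", "kwargs": {
  "commands": [0,0,-3,0,0,0,0,0,-2,0,0,0,0,0,-1,0,0,0,0,0,-0.6,0,0,0,0,0,-0.4,0,0,0]
}}

```text
time: 9.15
position: [0.5457, -0.2151, 0.0707]
tool_rot: [-0.69, 0.724, -0.0, 0.0]
force: [-0.1, 1.0, 1.3]
gripper_width: 0.0259
```

Request:
{"fn": "arm_command", "kwargs": {
  "commands": [0,0,0,0,0,0,0,0,0,0,0,0]
}}

```text
time: 9.35
position: [0.5449, -0.215, 0.07]
tool_rot: [-0.69, 0.724, 0.001, -0.0]
force: [1.4, 0.4, -0.9]
gripper_width: 0.0251
```

```bash
python3 - <<'E'
from h import *
s=manip.state();print(s['position'].round(4),s['tool_rot'].round(4),s['time'],s['gripper_width'])
a=shot('scene','s3')[110:260,180:350,::-1];b=shot('side','d3')[220:350,320:470,::-1]
a=cv2.resize(a,(453,400));b=cv2.resize(b,(461,400));cv2.imwrite('pics/c3.png',np.hstack([a[:,:340],b]))
for c in('scene','side'):
  print([(np.round(d['bbox']).tolist(),round(d['p'],2)) for d in manip.spot_in(c,'spent1_c')])
E
```

```text
[ 0.5449 -0.215   0.07  ] [-6.895e-01  7.242e-01  7.000e-04 -3.000e-04] 9.35 0.025075953118656825
[([294.0, 175.0, 334.0, 186.0], 0.51)]
[([346.0, 260.0, 419.0, 348.0], 0.39), ([292.0, 205.0, 340.0, 226.0], 0.32)]
```

View pics/c3.png

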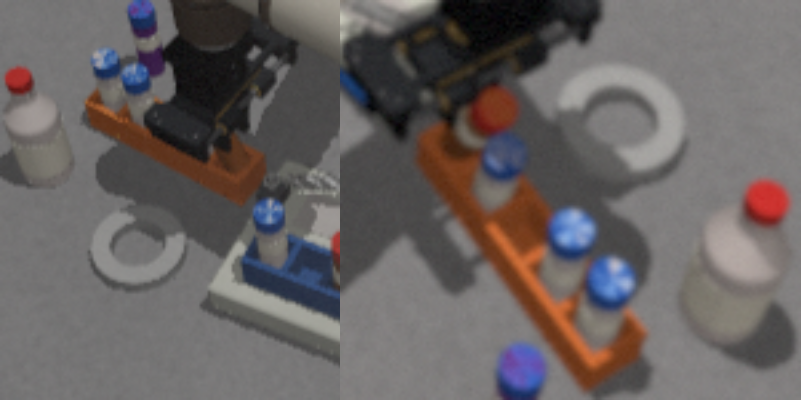

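```bash
python3 - <<'E'
from h import *
im=cv2.imread('pics/d3.png');h=cv2.cvtColor(im,cv2.COLOR_BGR2HSV)
m=(((h[...,0]<8)|(h[...,0]>172))&(h[...,1]>150)).astype(np.uint8);n,_,st,ce=cv2.connectedComponentsWithStats(m)
print([(st[i].tolist(),ce[i].round(1).tolist()) for i in range(1,n) if st[i][4]>30])
for z in(.10,.115,.13):
  for uv in[(370.5,254.5)]: print(z,ray('side',uv,z).round(4))
print(proj('side',[[.5453,-.2161,.115],[.5453,-.2161,.1]]))
E
cp pics/d3.png /tmp/; python3 -c "
import cv2;a=cv2.imread('pics/d3.png')[235:300,335:405];cv2.imwrite('pics/d3c.png',cv2.resize(a,None,fx=8,fy=8,interpolation=cv2.INTER_CUBIC))"
```

```text
[([242, 161, 5, 9, 31], [244.5, 164.5]), ([234, 162, 5, 9, 34], [236.5, 165.9]), ([339, 164, 8, 13, 78], [342.1, 170.7]), ([362, 247, 15, 17, 112], [368.2, 256.1]), ([452, 279, 14, 14, 147], [458.2, 285.5])]
0.1 [ 0.5624 -0.2336  0.1   ]
0.115 [ 0.5552 -0.2408  0.115 ]
0.13 [ 0.548  -0.2481  0.13  ]
[[360.91468639 249.31809527]
 [360.53013786 252.81279063]]
```

View pics/d3c.png

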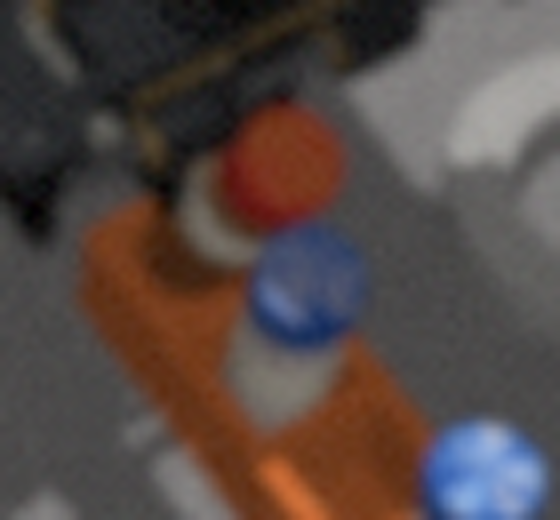

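Request:
{"fn": "arm_command", "kwargs": {
  "commands": [0,0,0,0,0,0,0,0,0,0,0,0,0,0,0,0,0,0,0,0,0,0,0,0,0,0,0,0,0,0],
  "jaw": 6
}}

```text
time: 10.05
position: [0.545, -0.2161, 0.071]
tool_rot: [-0.689, 0.725, -0.0, 0.0]
force: [-0.5, -0.4, 0.4]
gripper_width: 0.0553
```

```bash
python3 - <<'E'
from h import *
b=shot('side','d4')[235:300,335:405,::-1]
cv2.imwrite('pics/d4c.png',cv2.resize(b,None,fx=6,fy=6,interpolation=cv2.INTER_CUBIC))
R=[.5407,-.306,-.0515]
print(proj('side',[[*loc(R,(0,.09)),.115],[*loc(R,(0,.045)),.115]]))
E
```

```text
[[360.93039485 249.31724924]
 [371.72742976 262.9025666 ]]
```

View pics/d4c.png

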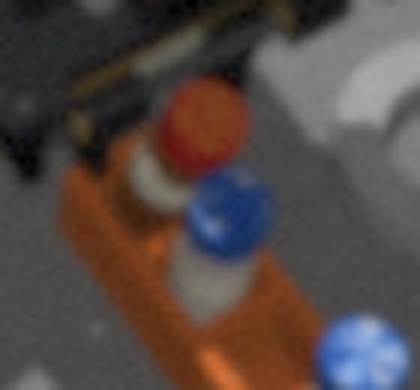

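Request:
{"fn": "arm_command", "kwargs": {
  "commands": [0.2,-0.8,0,0,0,0,0.1,-0.8,0,0,0,0,0,0,0,0,0,0],
  "jaw": 6.5
}}

```text
time: 10.4
position: [0.5482, -0.2332, 0.0709]
tool_rot: [-0.689, 0.725, -0.0, 0.0]
force: [-1.0, 0.0, -0.5]
gripper_width: 0.0645
```

Request:
{"fn": "arm_command", "kwargs": {
  "commands": [0,0,0,0,0,0,0,0,0,0,0,0,0,0,0,0,0,0,0,0,0,0,0,0,0,0,0,0,0,0],
  "jaw": 2.5,
  "squeeze": 6
}}

```text
time: 10.9
position: [0.5478, -0.2318, 0.071]
tool_rot: [-0.689, 0.724, 0.0, -0.0]
force: [-1.0, -0.0, 0.5]
gripper_width: 0.033
```

Request:
{"fn": "arm_command", "kwargs": {
  "commands": [0,0,0,0,0,0]
}}

```text
time: 11.0
position: [0.5474, -0.2318, 0.0709]
tool_rot: [-0.689, 0.724, 0.0, -0.0]
force: [-0.6, 0.7, 0.8]
gripper_width: 0.0331
```

Request:
{"fn": "arm_command", "kwargs": {
  "commands": [-0.1,0.4,0.1,0,0,0,-0.1,0.4,0.1,0,0,0,-0.1,0.4,0,0,0,0,0,0.4,0,0,0,0,0,0,0,0,0,0]
}}

```text
time: 11.5
position: [0.5452, -0.2154, 0.0731]
tool_rot: [-0.689, 0.724, -0.0, 0.0]
force: [0.2, -0.7, -0.1]
gripper_width: 0.0318
```

```bash
python3 - <<'E'
from h import *
print(manip.state()['gripper_width'])
b=shot('side','d5')[235:300,335:405,::-1]
cv2.imwrite('pics/d5c.png',cv2.resize(b,None,fx=6,fy=6,interpolation=cv2.INTER_CUBIC))
E
```

```text
0.03177547024570509
```

View pics/d5c.png

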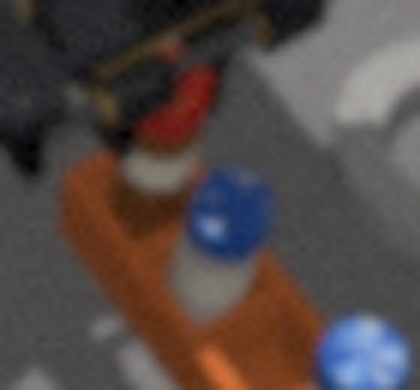

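Request:
{"fn": "arm_command", "kwargs": {
  "commands": [0,0,-0.4,0,0,0,0,0,-0.4,0,0,0,0,0,-0.4,0,0,0,0,0,-0.3,0,0,0,0,0,0,0,0,0]
}}

```text
time: 12.05
position: [0.5445, -0.2159, 0.0571]
tool_rot: [-0.689, 0.725, 0.001, -0.0]
force: [-0.1, -0.5, -0.8]
gripper_width: 0.0319
```

Request:
{"fn": "arm_command", "kwargs": {
  "commands": [0,0,0,0,0,0,0,0,0,0,0,0,0,0,0,0,0,0,0,0,0,0,0,0,0,0,0,0,0,0],
  "jaw": 6
}}

```text
time: 12.55
position: [0.5451, -0.216, 0.0581]
tool_rot: [-0.689, 0.725, -0.0, 0.0]
force: [-0.3, -0.1, 0.1]
gripper_width: 0.0583
```

Request:
{"fn": "arm_command", "kwargs": {
  "commands": [0,0,4.3,0,0,0,0,0,4,0,0,0,0,0,4,0,0,0,0,-3,3,0,0,0,0,-4.5,0,0,0,0]
}}

```text
time: 13.05
position: [0.5482, -0.2914, 0.2179]
tool_rot: [-0.691, 0.723, -0.006, 0.003]
force: [1.0, 0.4, -0.7]
gripper_width: 0.06
```

```bash
python3 - <<'E'
from h import *
print(manip.state()['position'])
b=shot('side','d6')[230:330,335:435,::-1]
w=shot('wrist','w6')[:,:,::-1]
R=[.5407,-.306,-.0515]
for y in(.09,.045,-.045,-.09):
    u=proj('wrist',[*loc(R,(0,y)),.115])[0];cv2.drawMarker(w:=w.copy(),tuple(int(round(x)) for x in u),(0,255,0),cv2.MARKER_CROSS,12,1)
a=cv2.resize(w[0:240,220:420],None,fx=1.9,fy=1.9)
b=cv2.resize(b,(a.shape[0],)*2,interpolation=cv2.INTER_CUBIC)
cv2.imwrite('pics/c6.png',np.hstack([a,b])[:,:800])
E
```

```text
[ 0.54817509 -0.29139696  0.21786779]
```

View pics/c6.png

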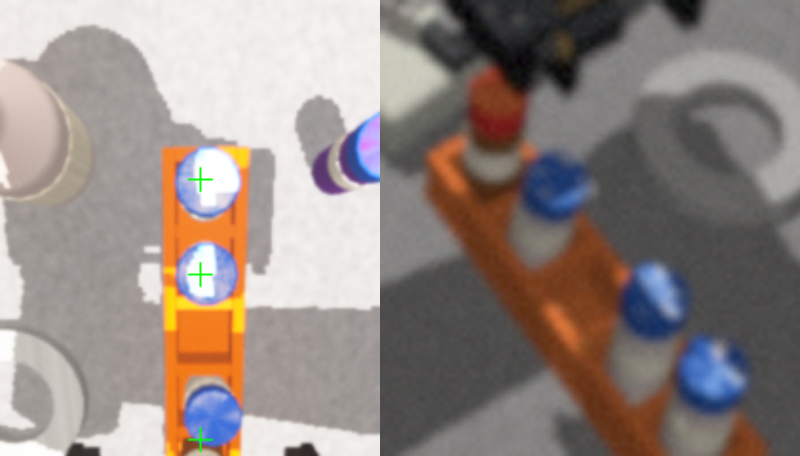

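Request:
{"fn": "arm_command", "kwargs": {
  "commands": [-0.2,1.2,0,0,0,0,0,1,0,0,0,0,0,0,-5,0,0,0,0,0,-5,0,0,0,0,0,-4,0,0,0]
}}

```text
time: 13.65
position: [0.5419, -0.2664, 0.0687]
tool_rot: [-0.69, 0.724, 0.001, -0.0]
force: [1.0, 0.1, -0.6]
gripper_width: 0.0603
```

Request:
{"fn": "arm_command", "kwargs": {
  "commands": [0,0,0,0,0,0,0,0,0,0,0,0,0,0,0,0,0,0,0,0,0,0,0,0,0,0,0,0,0,0],
  "jaw": 2.5,
  "squeeze": 6
}}

```text
time: 14.15
position: [0.5443, -0.2693, 0.0734]
tool_rot: [-0.689, 0.724, -0.002, 0.001]
force: [-0.5, -0.2, 5.3]
gripper_width: 0.0319
```

Request:
{"fn": "arm_command", "kwargs": {
  "commands": [0,0.3,0,0,0,0,0,0.3,0,0,0,0,0,0.2,0,0,0,0,0,0,0,0,0,0,0,0,0,0,0,0]
}}

```text
time: 14.65
position: [0.5436, -0.2612, 0.0725]
tool_rot: [-0.689, 0.724, -0.001, 0.0]
force: [-0.4, -0.2, 5.3]
gripper_width: 0.0325
```

Request:
{"fn": "arm_command", "kwargs": {
  "commands": [0,0,0,0,0,0,0,0,0,0,0,0,0,0,1,0,0,0,0,0,3,0,0,0,0,0,4,0,0,0],
  "squeeze": 40
}}

```text
time: 15.15
position: [0.5413, -0.2603, 0.1497]
tool_rot: [-0.689, 0.725, 0.003, -0.001]
force: [0.4, 0.5, -0.7]
gripper_width: 0.031
```

Request:
{"fn": "arm_command", "kwargs": {
  "commands": [0,0,4,0,0,0,0,0,4,0,0,0,0,0,3,0,0,0,0,0,1,0,0,0,0,0,0,0,0,0]
}}

```text
time: 15.65
position: [0.5434, -0.2608, 0.2723]
tool_rot: [-0.689, 0.725, -0.001, 0.001]
force: [-0.7, 0.1, -0.7]
gripper_width: 0.0308
```

```bash
cat >> h.py <<'E'
def blobs(im,col,amin=25):
    h=cv2.cvtColor(im,cv2.COLOR_RGB2HSV);H,S,V=h[...,0],h[...,1],h[...,2]
    m={'blue':(H>98)&(H<122)&(S>110)&(V>50),'red':((H<8)|(H>172))&(S>150),'yellow':(H>18)&(H<34)&(S>140)&(V>70),'amber':(H>5)&(H<16)&(S>90)&(V>40)}[col].astype(np.uint8)
    n,_,st,ce=cv2.connectedComponentsWithStats(m)
    return [(st[i].tolist(),ce[i].round(1).tolist()) for i in range(1,n) if st[i][4]>amin]
def masks(c,n,p=.2): return [d for d in manip.masks_of(c,n) if d['p']>p]
E
python3 - <<'E'
from h import *
T=manip.state()['position']
for c in('scene','side'):
    im=shot(c,c+'7');print(c,'blue',blobs(im,'blue'),'red',blobs(im,'red'))
    print('exp cap/bottom',proj(c,[T+[0,0,.035],T+[0,0,-.066]]).round(1).tolist())
    for d in masks(c,'fresh1_c'):
        v,u=np.nonzero(d['mask']);e=np.linalg.eigh(np.cov(u,v))[1][:,1];print(np.round(d['bbox']),round(d['p'],2),e.round(2))
    x=proj(c,[T+[0,0,.035],T+[0,0,-.066]]);x=x[0]-x[1];print('exp dir',(x/np.linalg.norm(x)).round(2))
R=[.5407,-.306,-.0515]
print('spent cap exp',[proj(c,[*loc(R,(0,.09)),.103]).round(1).tolist() for c in('scene','side')])
E
```

```text
scene blue [([156, 6, 30, 21, 489], [170.4, 15.9]), ([201, 47, 21, 33, 371], [211.5, 63.8]), ([252, 50, 9, 6, 26], [255.6, 53.0]), ([128, 89, 23, 25, 191], [139.1, 101.3]), ([244, 103, 7, 9, 33], [247.3, 107.5]), ([228, 110, 10, 11, 63], [233.3, 116.0]), ([79, 123, 40, 36, 330], [97.8, 140.3]), ([215, 129, 10, 10, 63], [220.6, 134.2]), ([226, 134, 10, 11, 83], [230.8, 139.5]), ([275, 184, 11, 13, 83], [279.8, 191.2]), ([271, 198, 66, 33, 461], [305.6, 215.1])] red [([182, 136, 10, 9, 73], [186.7, 139.8]), ([261, 153, 10, 12, 71], [265.7, 159.4]), ([305, 197, 10, 13, 88], [309.6, 201.8]), ([449, 238, 10, 12, 42], [453.2, 243.3]), ([438, 332, 100, 68, 4204], [484.7, 372.7])]
exp cap/bottom [[245.2, 103.6], [249.7, 128.4]]
[216. 128. 232. 149.] 0.72 [0.24 0.97]
exp dir [-0.18 -0.98]
side blue [([322, 169, 15, 25, 240], [329.2, 178.9]), ([375, 211, 12, 12, 101], [380.2, 217.2]), ([359, 215, 8, 7, 30], [362.8, 218.2]), ([317, 242, 12, 12, 44], [322.7, 247.3]), ([389, 289, 13, 15, 160], [394.9, 296.2]), ([401, 304, 15, 16, 152], [406.6, 312.4]), ([376, 331, 10, 6, 38], [380.3, 333.6]), ([372, 339, 15, 11, 100], [378.9, 344.4])] red [([257, 74, 57, 38, 1226], [284.7, 92.3]), ([242, 161, 6, 9, 31], [244.5, 164.5]), ([234, 162, 5, 9, 34], [236.5, 165.8]), ([339, 164, 10, 13, 109], [343.2, 169.8]), ([355, 251, 11, 10, 79], [360.2, 255.9]), ([452, 279, 14, 14, 145], [458.2, 285.4])]
exp cap/bottom [[379.6, 210.6], [375.2, 240.0]]
[394. 304. 412. 334.] 0.78 [-0.24  0.97]
[301. 209. 341. 230.] 0.45 [-0.9  -0.43]
exp dir [ 0.15 -0.99]
spent cap exp [[[265.6, 157.0]], [[360.6, 252.1]]]
```

Request:
{"fn": "arm_command", "kwargs": {
  "commands": [0.5,1.2,0,0,0,0.02,1.2,2.5,0,0,0,0.03,1.8,3.4,0,0,0,0.03,1.9,3.6,0,0,0,0.03,1.9,3.6,0,0,0,0.03]
}}

```text
time: 16.35
position: [0.6163, -0.1159, 0.2699]
tool_rot: [0.739, -0.674, -0.001, 0.001]
force: [0.9, 0.3, -1.1]
gripper_width: 0.031
```

Request:
{"fn": "arm_command", "kwargs": {
  "commands": [1.6,3.4,0,0,0,0,1.2,2.4,0,0,0,0,0.6,1.2,0,0,0,0,0.2,0.3,0,0,0,0,0,0,0,0,0,0]
}}

```text
time: 16.85
position: [0.6518, -0.045, 0.2703]
tool_rot: [0.738, -0.674, -0.0, 0.001]
force: [-0.9, -0.9, -0.9]
gripper_width: 0.0315
```

Request:
{"fn": "arm_command", "kwargs": {
  "commands": [0,0,-2,0,0,0,0,0,-3,0,0,0,0,0,-3,0,0,0,0,0,-2,0,0,0,0,0,-1,0,0,0]
}}

```text
time: 17.35
position: [0.6508, -0.0472, 0.1609]
tool_rot: [0.738, -0.675, -0.0, 0.002]
force: [-4.9, -0.3, 23.0]
gripper_width: 0.0312
```

```bash
python3 - <<'E'
from h import *
s=manip.state();T=s['position'];print(T.round(4),s['force'].round(1),s['gripper_width'])
for c in('scene','side'):
    im=shot(c,c+'8');print(c,'blue',blobs(im,'blue'))
    print('exp cap/bottom',proj(c,[T+[0,0,.035],T+[0,0,-.066]]).round(1).tolist())
E
python3 -c "
import cv2,numpy as np
a=cv2.imread('pics/scene8.png')[150:230,255:345];b=cv2.imread('pics/side8.png')[140:220,300:390]
cv2.imwrite('pics/c8.png',cv2.resize(np.hstack([a,b]),None,fx=4.4,fy=4.4,interpolation=cv2.INTER_CUBIC))"
```

```text
[ 0.6508 -0.0472  0.1609] [-4.9 -0.3 23. ] 0.03121175597845795
scene blue [([156, 6, 30, 21, 491], [170.4, 15.9]), ([201, 35, 61, 49, 1773], [230.8, 58.9]), ([128, 89, 23, 25, 193], [139.0, 101.4]), ([228, 110, 10, 11, 76], [233.0, 115.2]), ([79, 123, 40, 36, 334], [97.8, 140.4]), ([215, 129, 21, 16, 143], [226.5, 137.2]), ([271, 201, 56, 27, 393], [292.8, 215.7]), ([326, 215, 11, 16, 64], [331.4, 222.3])]
exp cap/bottom [[293.4, 186.2], [295.1, 206.5]]
side blue [([305, 133, 13, 13, 47], [311.2, 138.6]), ([322, 169, 55, 53, 774], [345.9, 196.8]), ([354, 170, 8, 6, 37], [357.3, 172.7]), ([361, 184, 10, 11, 72], [365.4, 189.8]), ([318, 242, 11, 12, 44], [322.8, 247.5]), ([388, 289, 12, 15, 97], [392.8, 297.2]), ([401, 304, 14, 16, 141], [406.4, 312.5]), ([376, 332, 9, 5, 27], [379.9, 333.9]), ([372, 339, 14, 11, 99], [378.8, 344.4])]
exp cap/bottom [[355.7, 167.7], [353.8, 193.8]]
```

View pics/c8.png

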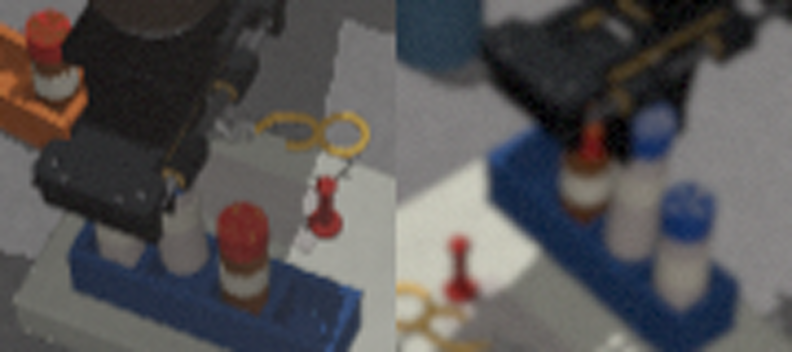

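Request:
{"fn": "arm_command", "kwargs": {
  "commands": [0,0,0.6,0,0,0,0,0,0,-0.05,0,0,0,0,0,0,0,0,0,0,-0.4,0,0,0,0,0,-0.4,0,0,0]
}}

```text
time: 17.95
position: [0.652, -0.0451, 0.159]
tool_rot: [0.738, -0.675, 0.017, 0.018]
force: [0.7, 0.9, -0.8]
gripper_width: 0.0312
```

Request:
{"fn": "arm_command", "kwargs": {
  "commands": [0,0,-0.3,0,0,0,0,0,0,0,0,0]
}}

```text
time: 18.15
position: [0.6518, -0.0452, 0.1552]
tool_rot: [0.738, -0.675, 0.016, 0.019]
force: [0.3, 0.2, -0.1]
gripper_width: 0.0314
```

Request:
{"fn": "arm_command", "kwargs": {
  "commands": [0,0,-0.8,0,0,0,0,0,-0.8,0,0,0,0,0,-0.8,0,0,0,0,0,-0.5,0,0,0,0,0,0,0,0,0]
}}

```text
time: 18.65
position: [0.6517, -0.0449, 0.1257]
tool_rot: [0.738, -0.674, 0.016, 0.019]
force: [0.4, 0.3, -1.4]
gripper_width: 0.0313
```

Request:
{"fn": "arm_command", "kwargs": {
  "commands": [0,0,-0.3,0,0,0,0,0,-0.2,0,0,0,0,0,0,0,0,0]
}}

```text
time: 18.95
position: [0.652, -0.045, 0.1225]
tool_rot: [0.738, -0.674, 0.017, 0.018]
force: [-0.4, 0.0, 1.4]
gripper_width: 0.0311
```

Request:
{"fn": "arm_command", "kwargs": {
  "commands": [0,0,0,0,0,0,0,0,0,0,0,0,0,0,0,0,0,0,0,0,0,0,0,0,0,0,0,0.05,0,0],
  "jaw": 6
}}

```text
time: 19.45
position: [0.6515, -0.0439, 0.1214]
tool_rot: [0.739, -0.674, -0.001, 0.0]
force: [-0.5, 0.1, 1.2]
gripper_width: 0.0582
```

Request:
{"fn": "arm_command", "kwargs": {
  "commands": [-0.1,1.5,0,0,0,0,-0.2,2,0,0,0,0,-0.1,1,-0.1,0,0,0,0,0,0,0,0,0,0,0,0,0,0,0]
}}

```text
time: 19.95
position: [0.6479, 0.0003, 0.1209]
tool_rot: [0.738, -0.674, 0.0, 0.0]
force: [-0.2, -0.2, 0.7]
gripper_width: 0.0599
```

```bash
python3 - <<'E'
from h import *
s=manip.state();T=s['position'];print(T.round(4),s['force'].round(1),s['gripper_width'])
for c in('scene','side'):
    im=shot(c,c+'9');print(c,'blue',blobs(im,'blue')[-6:],'red',blobs(im,'red'))
Q=[.600,-.0268,.09]
for c in('scene','side'): print([proj(c,[*loc(Q,(.05,y)),.153]).round(1).tolist() for y in(-.0675,-.0225,.0225)])
E
```

```text
[6.479e-01 3.000e-04 1.209e-01] [-0.2 -0.2  0.7] 0.05988348869987521
scene blue [([228, 110, 10, 11, 75], [233.0, 115.4]), ([79, 123, 40, 36, 330], [97.9, 140.3]), ([215, 129, 10, 10, 63], [220.6, 134.2]), ([226, 133, 10, 12, 78], [231.0, 139.6]), ([275, 185, 11, 12, 97], [280.1, 191.0]), ([271, 201, 65, 30, 522], [304.2, 219.0])] red [([182, 136, 10, 9, 73], [186.7, 139.8]), ([261, 153, 10, 12, 88], [265.6, 158.7]), ([448, 238, 11, 12, 42], [453.1, 243.4]), ([437, 332, 101, 68, 4207], [484.7, 372.7])]
side blue [([361, 184, 11, 11, 78], [365.3, 189.5]), ([317, 242, 12, 12, 45], [322.6, 247.3]), ([388, 289, 13, 15, 99], [392.8, 297.2]), ([401, 304, 14, 16, 141], [406.4, 312.5]), ([376, 332, 9, 5, 28], [379.9, 333.9]), ([372, 339, 14, 11, 97], [378.7, 344.6])] red [([257, 74, 57, 38, 1230], [284.8, 92.4]), ([242, 161, 6, 9, 32], [244.6, 164.4]), ([234, 162, 5, 9, 33], [236.5, 165.9]), ([336, 165, 13, 12, 89], [342.5, 171.7]), ([355, 245, 12, 16, 130], [360.5, 253.0]), ([452, 279, 14, 14, 146], [458.2, 285.4])]
[[[280.2, 190.3]], [[294.7, 195.7]], [[309.4, 201.3]]]
[[[366.1, 188.0]], [[354.6, 178.5]], [[343.6, 169.3]]]
```

Request:
{"fn": "arm_command", "kwargs": {
  "commands": [0,0,0,0,0,0,0,0,0,0,0,0,0,0,0,0,0,0,0,0,0,0,0,0,0,0,0,0,0,0],
  "jaw": 2.5,
  "squeeze": 40
}}

```text
time: 20.55
position: [0.6479, -0.0001, 0.1209]
tool_rot: [0.738, -0.675, -0.0, 0.0]
force: [0.2, -0.6, 0.3]
gripper_width: 0.0309
```

Request:
{"fn": "arm_command", "kwargs": {
  "commands": [0,0,1,0,0,0,0,0,3,0,0,0,0,0,4,0,0,0,0,0,4,0,0,0,0,0,3,0,0,0]
}}

```text
time: 21.05
position: [0.6486, -0.0001, 0.275]
tool_rot: [0.738, -0.674, 0.002, -0.001]
force: [0.5, 1.1, 0.0]
gripper_width: 0.0309
```

Request:
{"fn": "arm_command", "kwargs": {
  "commands": [-0.5,-1.2,0,0,0,-0.02,-1,-2.5,0,0,0,-0.03,-1.4,-3.4,0,0,0,-0.03,-1.5,-3.8,0,0,0,-0.03,-1.5,-3.8,0,0,0,-0.03]
}}

```text
time: 21.55
position: [0.5877, -0.1481, 0.2707]
tool_rot: [-0.689, 0.725, 0.0, -0.0]
force: [1.0, -0.4, -0.6]
gripper_width: 0.0306
```

Request:
{"fn": "arm_command", "kwargs": {
  "commands": [-1.5,-3.8,0,0,0,0,-1.4,-3.4,0,0,0,0,-1,-2.5,0,0,0,0,-0.6,-1.4,0,0,0,0,-0.1,-0.4,0,0,0,0]
}}

```text
time: 22.05
position: [0.5421, -0.2631, 0.2708]
tool_rot: [-0.688, 0.725, 0.0, -0.0]
force: [-0.3, 0.0, -1.4]
gripper_width: 0.0311
```

Request:
{"fn": "arm_command", "kwargs": {
  "commands": [0,0,-3,0,0,0,0,0,-4,0,0,0,0,0,-3,0,0,0,0,0,-1,0,0,0,0,0,0,0,0,0]
}}

```text
time: 22.55
position: [0.5427, -0.2611, 0.1596]
tool_rot: [-0.69, 0.724, 0.001, -0.001]
force: [0.2, -0.2, 0.2]
gripper_width: 0.0312
```

```bash
python3 - <<'E'
from h import *
s=manip.state();T=s['position'];print(T.round(4),s['force'].round(1),s['gripper_width'])
for c in('scene','side'):
    im=shot(c,c+'10');print(c,'red',blobs(im,'red'),'amber',blobs(im,'amber',15))
    print(proj(c,[T+[0,0,.032],T+[0,0,-.011],T+[0,0,-.066]]).round(1).tolist())
a=cv2.imread('pics/scene10.png')[90:190,195:315];b=cv2.imread('pics/side10.png')[190:290,310:430]
cv2.imwrite('pics/c10.png',cv2.resize(np.hstack([a,b]),None,fx=3.3,fy=3.3,interpolation=cv2.INTER_CUBIC))
E
```

```text
[ 0.5427 -0.2611  0.1596] [ 0.2 -0.2  0.2] 0.03121754019618557
scene red [([249, 128, 8, 12, 58], [252.9, 134.0]), ([182, 136, 10, 9, 73], [186.7, 139.8]), ([261, 153, 10, 12, 68], [265.7, 159.6]), ([448, 238, 11, 12, 43], [453.0, 243.5]), ([438, 332, 100, 68, 4210], [484.7, 372.7])] amber [([77, 0, 13, 8, 42], [82.4, 3.0]), ([31, 0, 106, 131, 5188], [81.7, 71.8]), ([447, 0, 21, 11, 168], [457.7, 3.8]), ([5, 72, 50, 72, 669], [28.1, 116.5]), ([111, 72, 35, 40, 341], [127.4, 90.8]), ([120, 87, 7, 8, 27], [122.5, 90.1]), ([93, 113, 27, 26, 92], [107.1, 123.4]), ([250, 137, 7, 6, 25], [253.3, 140.2]), ([80, 142, 9, 7, 25], [83.6, 144.8]), ([212, 143, 68, 44, 1260], [249.1, 163.7]), ([47, 155, 27, 25, 216], [61.4, 167.9]), ([611, 282, 29, 118, 1740], [629.8, 357.3])]
[[250.3, 131.6], [252.0, 141.2], [254.1, 152.8]]
side red [([271, 99, 30, 13, 204], [284.2, 104.7]), ([242, 161, 5, 9, 31], [244.5, 164.3]), ([234, 162, 5, 9, 34], [236.6, 165.9]), ([370, 239, 14, 13, 80], [377.4, 246.9]), ([355, 252, 11, 9, 74], [360.3, 256.4]), ([452, 279, 14, 14, 147], [458.2, 285.4])] amber [([0, 0, 71, 150, 9029], [33.4, 72.2]), ([136, 0, 77, 24, 1031], [182.0, 8.0]), ([120, 76, 83, 43, 1832], [150.2, 94.3]), ([230, 145, 13, 8, 20], [234.8, 146.8]), ([376, 239, 8, 7, 24], [380.4, 242.1]), ([356, 248, 12, 7, 60], [361.3, 251.3]), ([370, 251, 11, 5, 35], [375.0, 252.8]), ([345, 257, 75, 90, 2006], [377.6, 298.3])]
[[374.5, 244.2], [372.9, 255.0], [370.9, 267.9]]
```

Request:
{"fn": "arm_command", "kwargs": {
  "commands": [0,0,-2,0,0,0,0,0,-2,0,0,0,0,0,-1,0,0,0,0,0,-0.5,0,0,0,0,0,0,0,0,0]
}}

```text
time: 23.15
position: [0.5435, -0.2621, 0.1065]
tool_rot: [-0.689, 0.724, -0.0, 0.0]
force: [-0.1, 0.6, -1.2]
gripper_width: 0.0313
```

Request:
{"fn": "arm_command", "kwargs": {
  "commands": [0,0,-0.8,0,0,0,0,0,-0.8,0,0,0,0,0,-0.8,0,0,0,0,0,-0.6,0,0,0,0,0,0,0,0,0]
}}

```text
time: 23.65
position: [0.5423, -0.2618, 0.0746]
tool_rot: [-0.689, 0.725, 0.001, -0.001]
force: [0.6, -0.7, -0.8]
gripper_width: 0.0307
```

Request:
{"fn": "arm_command", "kwargs": {
  "commands": [0,0,-0.3,0,0,0,0,0,-0.2,0,0,0,0,0,0,0,0,0]
}}

```text
time: 23.95
position: [0.5431, -0.262, 0.0711]
tool_rot: [-0.689, 0.725, -0.0, 0.0]
force: [0.1, 0.2, -0.9]
gripper_width: 0.0314
```

Request:
{"fn": "arm_command", "kwargs": {
  "commands": [0,0,0,0,0,0,0,0,0,0,0,0,0,0,0,0,0,0,0,0,0,0,0,0,0,0,0,0,0,0],
  "jaw": 6
}}

```text
time: 24.45
position: [0.543, -0.262, 0.071]
tool_rot: [-0.689, 0.725, -0.0, 0.0]
force: [0.2, -0.3, -0.1]
gripper_width: 0.0582
```

Request:
{"fn": "arm_command", "kwargs": {
  "commands": [-0.1,-2,0,0,0,0,-0.2,-3,0,0,0,0,-0.1,-2.5,0,0,0,0,-0.1,-1.5,0,0,0,0,0,0,0,0,0,0]
}}

```text
time: 24.95
position: [0.5376, -0.3535, 0.0706]
tool_rot: [-0.688, 0.725, -0.0, -0.0]
force: [0.1, 0.1, -0.5]
gripper_width: 0.0602
```

```bash
python3 - <<'E'
from h import *
s=manip.state();T=s['position'];print(T.round(4),s['force'].round(1),s['gripper_width'])
R=[.5407,-.306,-.0515]
for c in('scene','side'):
    im=shot(c,c+'11');print(c,'red',blobs(im,'red'))
    print([proj(c,[*loc(R,(0,y)),.103]).round(1).tolist() for y in(.09,.045)])
E
```

```text
[ 0.5376 -0.3535  0.0706] [ 0.1  0.1 -0.5] 0.06019297994325093
scene red [([182, 136, 10, 9, 73], [186.7, 139.8]), ([249, 148, 11, 11, 71], [254.0, 153.5]), ([261, 153, 10, 12, 88], [265.7, 158.6]), ([449, 238, 10, 10, 35], [453.6, 242.8]), ([438, 332, 100, 68, 4206], [484.7, 372.7])]
[[[265.6, 157.0]], [[253.8, 150.9]]]
side red [([284, 74, 14, 10, 43], [289.6, 77.7]), ([242, 161, 5, 9, 30], [244.4, 164.6]), ([234, 162, 5, 9, 34], [236.5, 165.8]), ([355, 245, 23, 29, 233], [365.2, 259.4]), ([452, 279, 14, 14, 145], [458.1, 285.5])]
[[[360.6, 252.1]], [[371.3, 265.7]]]
```

Request:
{"fn": "arm_command", "kwargs": {
  "commands": [0,0,0,0,0,0,0,0,0,0,0,0,0,0,0,0,0,0,0,0,0,0,0,0,0,0,0,0,0,0],
  "jaw": 2.5
}}

```text
time: 25.55
position: [0.5381, -0.3517, 0.071]
tool_rot: [-0.689, 0.724, -0.0, 0.0]
force: [-0.5, 0.4, 0.9]
gripper_width: 0.0315
```

Request:
{"fn": "arm_command", "kwargs": {
  "commands": [0,0,1,0,0,0,0,0,4,0,0,0,0,0,5,0,0,0,0,0,5,0,0,0,0,0,5,0,0,0]
}}

```text
time: 26.05
position: [0.5375, -0.3519, 0.2738]
tool_rot: [-0.689, 0.725, -0.0, 0.0]
force: [0.6, -1.0, -0.2]
gripper_width: 0.0315
```

Request:
{"fn": "arm_command", "kwargs": {
  "commands": [0.4,1.4,0,0,0,0.02,0.9,3,0,0,0,0.03,1.4,4.4,0,0,0,0.03,1.5,4.7,0,0,0,0.03,1.5,4.7,0,0,0,0.03]
}}

```text
time: 26.55
position: [0.595, -0.1684, 0.2715]
tool_rot: [0.738, -0.674, 0.0, -0.0]
force: [0.7, -0.4, -1.3]
gripper_width: 0.0311
```

Request:
{"fn": "arm_command", "kwargs": {
  "commands": [1.5,4.7,0,0,0,0,1.5,4.7,0,0,0,0,1.2,4,0,0,0,0,0.8,2.4,0,0,0,0,0.3,1.1,0,0,0,0]
}}

```text
time: 27.05
position: [0.6483, 0.0016, 0.2708]
tool_rot: [0.739, -0.674, -0.0, -0.0]
force: [-0.1, -0.6, -1.1]
gripper_width: 0.0309
```

Request:
{"fn": "arm_command", "kwargs": {
  "commands": [0,0,-2,0,0,0,0,0,-4,0,0,0,0,0,-3,0,0,0,0,0,-1,0,0,0,0,0,0,0,0,0]
}}

```text
time: 27.55
position: [0.6472, -0.0018, 0.1698]
tool_rot: [0.738, -0.675, -0.001, 0.001]
force: [0.2, -0.5, -1.1]
gripper_width: 0.0313
```

Request:
{"fn": "arm_command", "kwargs": {
  "commands": [0,0,-0.7,0,0,0,0,0,-0.5,0,0,0,0,0,0,0,0,0]
}}

```text
time: 27.85
position: [0.6491, -0.001, 0.1607]
tool_rot: [0.738, -0.674, 0.001, -0.001]
force: [1.0, -0.2, 2.5]
gripper_width: 0.0312
```

Request:
{"fn": "arm_command", "kwargs": {
  "commands": [0,0,-0.3,0,0,0,0,0,0,0,0,0,0,0,0,0,0,0]
}}

```text
time: 28.15
position: [0.6494, -0.0009, 0.1601]
tool_rot: [0.739, -0.674, 0.002, -0.002]
force: [-2.6, 1.3, 11.1]
gripper_width: 0.031
```

Request:
{"fn": "arm_command", "kwargs": {
  "commands": [0,0,0.5,0,0,0,0.2,0,0,0,0,0,0,0,-0.3,0,0,0,0,0,-0.4,0,0,0,0,0,0,0,0,0]
}}

```text
time: 28.65
position: [0.6515, -0.0009, 0.1596]
tool_rot: [0.739, -0.674, 0.002, -0.001]
force: [-4.8, 2.7, 19.4]
gripper_width: 0.0311
```

```bash
python3 - <<'E'
from h import *
s=manip.state();T=s['position'];print(T.round(4),s['force'].round(1),s['ft_torque'].round(2))
a=shot('scene','scene12')[155:235,265:345,::-1];b=shot('side','side12')[140:220,305:385,::-1]
print(proj('scene',[T+[0,0,.044],T+[0,0,-.066]]).round(1).tolist(),proj('side',[T+[0,0,.044],T+[0,0,-.066]]).round(1).tolist())
cv2.imwrite('pics/c12.png',cv2.resize(np.hstack([a,b]),None,fx=5,fy=5,interpolation=cv2.INTER_CUBIC))
E
```

```text
[ 0.6515 -0.0009  0.1596] [-4.8  2.7 19.4] [ 0.75  2.04 -0.11]
[[307.9, 191.6], [308.9, 213.6]] [[345.6, 155.3], [344.2, 183.9]]
```

View pics/c12.png

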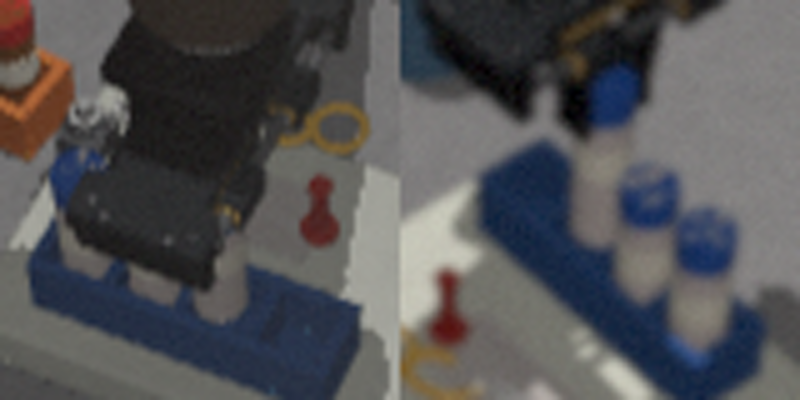

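Request:
{"fn": "arm_command", "kwargs": {
  "commands": [0,0,0.6,0,0,0,-0.15,0.25,0,0,0,0,0,0,0,0,0,0,0,0,-0.4,0,0,0,0,0,0,0,0,0]
}}

```text
time: 29.25
position: [0.6476, 0.0014, 0.1541]
tool_rot: [0.738, -0.675, -0.001, 0.001]
force: [-0.4, 0.6, -0.6]
gripper_width: 0.0313
```

Request:
{"fn": "arm_command", "kwargs": {
  "commands": [0,0,-0.3,0,0,0,0,0,0,0,0,0,0,0,0,0,0,0]
}}

```text
time: 29.55
position: [0.6484, 0.0015, 0.1527]
tool_rot: [0.738, -0.675, -0.0, 0.0]
force: [-0.8, -1.7, -0.4]
gripper_width: 0.0309
```

Request:
{"fn": "arm_command", "kwargs": {
  "commands": [0,0,-0.8,0,0,0,0,0,-0.8,0,0,0,0,0,-0.8,0,0,0,0,0,-0.5,0,0,0,0,0,-0.2,0,0,0]
}}

```text
time: 30.05
position: [0.6479, 0.0013, 0.121]
tool_rot: [0.738, -0.675, -0.001, 0.001]
force: [-1.9, -0.8, 2.6]
gripper_width: 0.031
```

Request:
{"fn": "arm_command", "kwargs": {
  "commands": [0,0,0,0,0,0,0,0,0,0,0,0]
}}

```text
time: 30.25
position: [0.6488, 0.0016, 0.1222]
tool_rot: [0.738, -0.675, 0.0, -0.0]
force: [-0.0, 0.8, -0.6]
gripper_width: 0.0313
```

Request:
{"fn": "arm_command", "kwargs": {
  "commands": [0,0,0,0,0,0,0,0,0,0,0,0,0,0,0,0,0,0,0,0,0,0,0,0,0,0,0,0,0,0],
  "jaw": 6
}}

```text
time: 30.75
position: [0.6485, 0.0015, 0.122]
tool_rot: [0.738, -0.675, 0.0, -0.0]
force: [0.4, 0.1, 0.3]
gripper_width: 0.0579
```

Request:
{"fn": "arm_command", "kwargs": {
  "commands": [0,0,3,0,0,0,0,0,5,0,0,0,0,0,5,0,0,0,0,0,2,0,0,0,-0.6,-2.7,0,0,0,0.06]
}}

```text
time: 31.25
position: [0.645, -0.0236, 0.277]
tool_rot: [0.76, -0.65, 0.003, -0.004]
force: [0.4, 0.1, -0.9]
gripper_width: 0.0601
```

Request:
{"fn": "arm_command", "kwargs": {
  "commands": [-1.3,-4.6,0,0,0,0.06,-1.3,-4.6,0,0,0,0.06,-1.3,-4.6,0,0,0,0.06,-1.3,-4.6,0,0,0,0.06,-1.3,-4.6,0,0,0,0.06]
}}

```text
time: 31.75
position: [0.5767, -0.2571, 0.2722]
tool_rot: [0.848, -0.53, 0.0, -0.0]
force: [0.4, -0.5, -0.9]
gripper_width: 0.06
```

Request:
{"fn": "arm_command", "kwargs": {
  "commands": [-1.3,-4.6,0,0,0,0,-1.3,-4.6,0,0,0,0,-1.1,-3.4,0,0,0,0,-0.4,-1.4,0,0,0,0,0,0,0,0,0,0]
}}

```text
time: 32.25
position: [0.5356, -0.3972, 0.2714]
tool_rot: [0.846, -0.533, -0.0, 0.0]
force: [0.2, -0.4, -0.1]
gripper_width: 0.06
```

```bash
python3 - <<'E'
from h import *
s=manip.state();T=s['position'];print(T.round(4),s['tool_rot'].round(3))
im=shot('wrist','w13');print(blobs(im,'blue',100));R=[.5407,-.306,-.0515]
print(proj('wrist',[[*loc(R,(0,-.09)),.115],[.641,-.428,.17]]).round(1))
Q=[.600,-.0268,.09]
for c in('scene','side'):
    im=shot(c,c+'13');print(c,blobs(im,'blue'));print([proj(c,[*loc(Q,(.05,y)),.153]).round(1).tolist() for y in(-.0675,-.0225,.0225)])
E
```

```text
[ 0.5356 -0.3972  0.2714] [ 0.846 -0.533 -0.     0.   ]
[([532, 59, 108, 148, 10166], [599.2, 131.0]), ([376, 192, 27, 28, 394], [388.4, 204.8])]
[[321.2 187.5]
 [238.2 124.9]]
scene [([156, 7, 19, 20, 248], [164.2, 16.8]), ([214, 41, 48, 43, 979], [236.6, 63.7]), ([128, 89, 23, 25, 191], [139.1, 101.3]), ([228, 110, 10, 11, 76], [232.9, 115.3]), ([79, 123, 40, 36, 329], [97.9, 140.3]), ([215, 129, 10, 10, 61], [220.5, 134.2]), ([275, 184, 11, 13, 83], [279.8, 191.2]), ([288, 197, 12, 5, 37], [293.8, 199.3]), ([302, 197, 13, 12, 64], [308.1, 203.7]), ([271, 201, 66, 30, 352], [309.7, 217.8])]
[[[280.2, 190.3]], [[294.7, 195.7]], [[309.4, 201.3]]]
side [([306, 133, 11, 8, 27], [311.0, 136.4]), ([322, 169, 55, 53, 810], [345.5, 194.9]), ([349, 179, 14, 7, 49], [354.7, 182.3]), ([361, 188, 10, 7, 49], [365.3, 191.2]), ([317, 242, 12, 12, 44], [322.9, 247.5]), ([401, 305, 15, 15, 147], [406.7, 312.6]), ([375, 331, 11, 6, 38], [380.1, 333.4]), ([371, 339, 16, 11, 105], [378.8, 344.3])]
[[[366.1, 188.0]], [[354.6, 178.5]], [[343.6, 169.3]]]
```

Request:
{"fn": "arm_command", "kwargs": {
  "commands": [0,0,-4,0,0,0,0,0,-5,0,0,0,0,0,-5,0,0,0,0,0,-4,0,0,0,0,0,-2,0,0,0]
}}

```text
time: 32.9
position: [0.535, -0.3923, 0.0677]
tool_rot: [0.848, -0.531, -0.003, 0.0]
force: [0.3, 0.3, 0.1]
gripper_width: 0.0602
```

Request:
{"fn": "arm_command", "kwargs": {
  "commands": [0,0,0,0,0,0,0,0,0,0,0,0,0,0,0,0,0,0,0,0,0,0,0,0,0,0,0,0,0,0],
  "jaw": 2.5,
  "squeeze": 40
}}

```text
time: 33.4
position: [0.537, -0.396, 0.0739]
tool_rot: [0.847, -0.531, 0.001, 0.0]
force: [-0.2, -0.8, 3.0]
gripper_width: 0.0309
```

Request:
{"fn": "arm_command", "kwargs": {
  "commands": [0,0,1,0,0,0,0,0,4,0,0,0,0,0,5,0,0,0,0,0,5,0,0,0,0,0,5,0,0,0]
}}

```text
time: 33.9
position: [0.536, -0.3953, 0.275]
tool_rot: [0.847, -0.532, 0.001, -0.0]
force: [1.1, -1.2, -0.3]
gripper_width: 0.0314
```

Request:
{"fn": "arm_command", "kwargs": {
  "commands": [0.3,1.4,0,0,0,-0.06,0.7,3,0,0,0,-0.06,1,4.2,0,0,0,-0.06,1.1,4.5,0,0,0,-0.06,1.1,4.5,0,0,0,-0.06]
}}

```text
time: 34.4
position: [0.5784, -0.218, 0.2728]
tool_rot: [0.757, -0.653, 0.0, -0.0]
force: [0.4, 0.8, 0.2]
gripper_width: 0.0314
```

Request:
{"fn": "arm_command", "kwargs": {
  "commands": [1.1,4.5,0,0,0,-0.06,1.1,4.5,0,0,0,0,1.1,4.5,0,0,0,0,1.1,4.5,0,0,0,0,1,4,0,0,0,0]
}}

```text
time: 34.9
position: [0.6325, 0.0028, 0.2729]
tool_rot: [0.738, -0.674, 0.0, -0.001]
force: [0.5, -0.5, -0.4]
gripper_width: 0.0311
```

Request:
{"fn": "arm_command", "kwargs": {
  "commands": [0.7,2.9,0,0,0,0,0.4,1.6,0,0,0,0,0,0,0,0,0,0,0,0,-2,0,0,0,0,0,-4,0,0,0]
}}

```text
time: 35.4
position: [0.6457, 0.0447, 0.2158]
tool_rot: [0.738, -0.675, 0.003, -0.004]
force: [0.4, 0.9, -0.4]
gripper_width: 0.031
```

Request:
{"fn": "arm_command", "kwargs": {
  "commands": [0,0,-3,0,0,0,0,0,-1,0,0,0,0,0,-0.5,0,0,0,0,0,-0.7,0,0,0,0,0,0,0,0,0]
}}

```text
time: 35.9
position: [0.6441, 0.0453, 0.1606]
tool_rot: [0.738, -0.675, 0.0, -0.001]
force: [-0.3, 0.1, -0.6]
gripper_width: 0.0312
```

Request:
{"fn": "arm_command", "kwargs": {
  "commands": [0,0,-0.4,0,0,0,0,0,0,0,0,0]
}}

```text
time: 36.1
position: [0.6439, 0.0456, 0.1565]
tool_rot: [0.738, -0.675, 0.0, -0.001]
force: [0.8, -0.8, -0.9]
gripper_width: 0.0313
```

Request:
{"fn": "arm_command", "kwargs": {
  "commands": [0,0,-0.9,0,0,0,0,0,-0.9,0,0,0,0,0,-0.8,0,0,0,0,0,-0.6,0,0,0,0,0,-0.2,0,0,0]
}}

```text
time: 36.6
position: [0.6437, 0.0452, 0.1235]
tool_rot: [0.739, -0.674, 0.001, 0.0]
force: [-4.1, -0.0, 13.3]
gripper_width: 0.0312
```

Request:
{"fn": "arm_command", "kwargs": {
  "commands": [0,0,0,0,0,0,0,0,0,0,0,0]
}}

```text
time: 36.8
position: [0.6436, 0.0454, 0.1236]
tool_rot: [0.738, -0.674, 0.001, 0.0]
force: [-1.8, -0.1, 7.6]
gripper_width: 0.0313
```

Request:
{"fn": "arm_command", "kwargs": {
  "commands": [0,0,0,0,0,0,0,0,0,0,0,0,0,0,0,0,0,0,0,0,0,0,0,0,0,0,0,0,0,0],
  "jaw": 6
}}

```text
time: 37.3
position: [0.6433, 0.0455, 0.1215]
tool_rot: [0.738, -0.675, -0.0, 0.0]
force: [-0.8, 0.7, -0.5]
gripper_width: 0.0577
```

Request:
{"fn": "arm_command", "kwargs": {
  "commands": [0,0,3,0,0,0,0,0,5,0,0,0,0,0,5,0,0,0,-2,3,2,0,0,0,-2.4,4,1,0,0,0]
}}

```text
time: 37.8
position: [0.6006, 0.1152, 0.285]
tool_rot: [0.737, -0.676, 0.001, -0.002]
force: [0.6, 1.7, -0.7]
gripper_width: 0.0594
```

Request:
{"fn": "arm_command", "kwargs": {
  "commands": [-2.4,4,1.4,0,0,0,-2.4,4,1.4,0,0,0,-2.4,4,1.4,0,0,0,-2.4,4,1.4,0,0,0,-2.4,5,0.2,0,0,0]
}}

```text
time: 38.3
position: [0.4812, 0.322, 0.3425]
tool_rot: [0.738, -0.675, 0.0, -0.002]
force: [0.6, 0.1, -0.3]
gripper_width: 0.0597
```

Request:
{"fn": "arm_command", "kwargs": {
  "commands": [0,0,0,0,0,0,0,0,0,0,0,0,0,0,0,0,0,0]
}}

```text
time: 38.6
position: [0.482, 0.32, 0.3395]
tool_rot: [0.738, -0.675, 0.0, 0.0]
force: [-0.5, 0.2, 0.3]
gripper_width: 0.0601
```

```bash
python3 - <<'E'
from h import *
s=manip.state();T=s['position'];print(T.round(4),s['tool_rot'].round(3),s['time'])
Q=[.600,-.0268,.09];R=[.5407,-.306,-.0515]
for c in('scene','side'):
    im=shot(c,c+'14');print(c,'blue',blobs(im,'blue')[-8:],'red',blobs(im,'red'));print([proj(c,[*loc(Q,(.05,y)),.153]).round(1).tolist() for y in(-.0675,-.0225,.0225,.0675)],[proj(c,[*loc(R,(0,y)),.103]).round(1).tolist() for y in(.045,.09)])
im=shot('wrist','w14');print(blobs(im,'red'))
a=cv2.resize(im[0:250,200:440,::-1],(480,500));
sc=cv2.imread('pics/scene14.png')[140:250,240:380];b=cv2.resize(sc,(318,250),interpolation=cv2.INTER_CUBIC)
sd=cv2.imread('pics/side14.png')[140:270,285:425];d=cv2.resize(sd,(318,250),interpolation=cv2.INTER_CUBIC)
cv2.imwrite('pics/c14.png',np.hstack([a,np.vstack([b,d])]))
E
```

```text
[0.482  0.32   0.3395] [ 0.738 -0.675  0.     0.   ] 38.6
scene blue [([128, 89, 23, 25, 192], [139.1, 101.3]), ([228, 110, 10, 11, 76], [233.0, 115.3]), ([79, 123, 40, 36, 331], [97.8, 140.3]), ([275, 184, 11, 13, 83], [279.8, 191.2]), ([288, 197, 12, 5, 35], [293.7, 199.4]), ([302, 197, 13, 12, 62], [308.0, 203.8]), ([271, 205, 66, 26, 227], [305.2, 218.0]), ([316, 207, 14, 7, 43], [323.8, 210.6])] red [([182, 136, 10, 9, 73], [186.7, 139.8]), ([249, 147, 10, 12, 77], [254.0, 153.2]), ([261, 153, 10, 12, 90], [265.8, 158.4]), ([448, 238, 11, 12, 48], [453.2, 243.6]), ([437, 332, 101, 68, 4206], [484.7, 372.8])]
[[[280.2, 190.3]], [[294.7, 195.7]], [[309.4, 201.3]], [[324.4, 206.9]]] [[[253.8, 150.9]], [[265.6, 157.0]]]
side blue [([327, 155, 11, 12, 93], [331.8, 160.6]), ([339, 171, 10, 4, 32], [343.9, 172.5]), ([322, 174, 55, 48, 651], [348.6, 200.2]), ([349, 179, 14, 7, 49], [354.7, 182.3]), ([361, 189, 10, 6, 49], [365.3, 191.3]), ([318, 242, 11, 12, 42], [322.8, 247.4]), ([376, 332, 9, 5, 29], [379.9, 333.9]), ([372, 339, 14, 11, 96], [378.8, 344.4])] red [([257, 74, 57, 38, 1230], [284.7, 92.4]), ([242, 161, 5, 9, 32], [244.5, 164.4]), ([234, 162, 6, 9, 35], [236.6, 166.0]), ([355, 245, 23, 30, 284], [366.0, 260.0]), ([452, 279, 14, 14, 146], [458.2, 285.4])]
[[[366.1, 188.0]], [[354.6, 178.5]], [[343.6, 169.3]], [[333.0, 160.5]]] [[[371.3, 265.7]], [[360.6, 252.1]]]
[([319, 156, 22, 14, 131], [329.3, 162.7]), ([303, 197, 21, 14, 108], [312.1, 204.7]), ([113, 238, 46, 16, 271], [125.7, 243.2])]
```

View pics/c14.png

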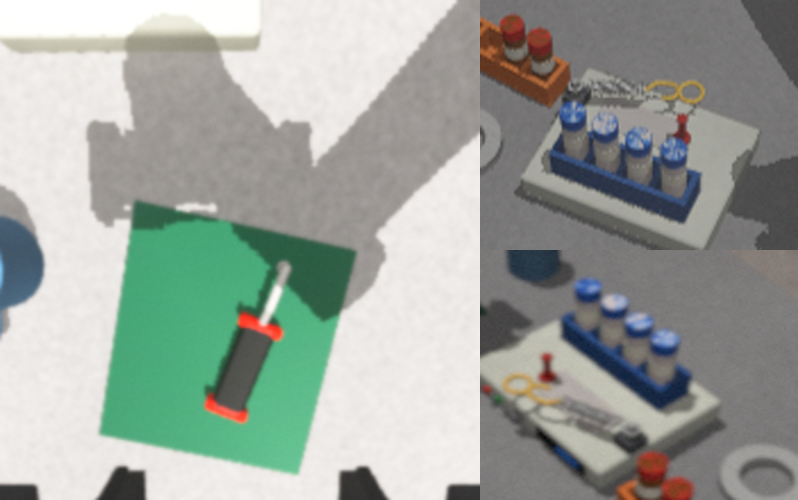

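```bash
cat > pul.py <<'E'
from h import *
def puller(im):
    b=[x for x in blobs(im,'red',60) if x[0][0]>180 and x[0][1]<240]
    g=[ray('wrist',x[1],.026) for x in b];return b,g
E
python3 - <<'E'
from pul import *
im=shot('wrist');b,g=puller(im);print(b)
f,r=g[0],g[1];c=(f+r)/2;print('guards',f.round(4),r.round(4),'sep',np.linalg.norm(f-r).round(4),'centre',c.round(4),'yaw',np.arctan2(*(f-r)[1::-1]).round(3))
print('ball',ray('wrist',(341.5,134),.02).round(4))
print('mat',[ray('wrist',p,.003)[:2].round(3).tolist() for p in[(267,100),(378,125),(250,217),(349,237)]])
K,Rr,t=cam('wrist');print((-Rr.T@t).round(3))
# spring ring
w=cv2.imread('pics/w1.png')[:,:,::-1]
for c_ in('scene','side'):
    i=cv2.cvtColor(cv2.imread(f'pics/{c_}14.png'),cv2.COLOR_BGR2RGB);print(c_,blobs(i,'yellow',15))
Q=[.600,-.0262,.09]
P=loc(Q,(-.04,-.115))
for th in(.25,.28,.31,.34):
    a=np.pi/2+Q[2]+th;e=P+.154*np.array([np.cos(a),np.sin(a)]);h=P+.125*np.array([np.cos(a),np.sin(a)])
    print(th,e.round(4),[proj(c_,[[*e,.085],[*h,.085]]).round(1).tolist() for c_ in('scene','side')])
E
```

```text
[([319, 156, 22, 14, 132], [329.2, 162.6]), ([303, 197, 21, 14, 107], [312.1, 204.8])]
guards [0.4689 0.3087 0.026 ] [0.4927 0.3882 0.026 ] sep 0.083 centre [0.4808 0.3485 0.026 ] yaw -1.861
ball [0.4522 0.2585 0.02  ]
mat [[0.586, 0.213], [0.388, 0.238], [0.611, 0.43], [0.415, 0.455]]
[0.49  0.244 0.522]
scene [([547, 158, 45, 54, 934], [568.4, 184.2])]
side [([74, 131, 59, 42, 1109], [101.9, 154.7])]
0.25 [0.5191 0.0009] [[[331.9, 182.7], [322.3, 181.4]], [[304.5, 205.4], [312.9, 210.3]]]
0.28 [ 0.5148 -0.0008] [[[332.1, 181.5], [322.5, 180.4]], [[303.4, 206.5], [312.0, 211.1]]]
0.31 [ 0.5105 -0.0025] [[[332.3, 180.2], [322.7, 179.4]], [[302.4, 207.6], [311.2, 212.0]]]
0.34 [ 0.5063 -0.0043] [[[332.4, 179.0], [322.8, 178.4]], [[301.5, 208.7], [310.5, 212.9]]]
```

Request:
{"fn": "arm_command", "kwargs": {
  "commands": [-0.1,0.5,-4,0,0,-0.1,-0.1,0.5,-4,0,0,-0.1,-0.1,0.5,-4,0,0,-0.1,-0.1,0.4,-4,0,0,-0.08,0,0,-3,0,0,0]
}}

```text
time: 39.3
position: [0.4774, 0.3384, 0.1471]
tool_rot: [-0.596, 0.803, -0.0, -0.001]
force: [1.0, -0.2, -0.0]
gripper_width: 0.0601
```

Request:
{"fn": "arm_command", "kwargs": {
  "commands": [0,0,0,0,0,0,0,0,0,0,0,0,0,0,0,0,0,0]
}}

```text
time: 39.6
position: [0.4793, 0.3403, 0.1522]
tool_rot: [-0.597, 0.802, 0.0, 0.002]
force: [-0.4, 0.8, 0.7]
gripper_width: 0.0602
```

```bash
python3 - <<'E'
from pul import *
s=manip.state();T=s['position'];print(T.round(4),s['tool_rot'].round(3),s['time'])
im=shot('wrist','w15');b=blobs(im,'red',60);print(b)
for x in b: print(ray('wrist',x[1],.026).round(4))
E
```

```text
[0.4793 0.3403 0.1522] [-0.597  0.802  0.     0.002] 39.6
[([305, 157, 38, 12, 334], [323.4, 162.6]), ([307, 224, 34, 15, 244], [323.2, 233.4])]
[0.4675 0.3086 0.026 ]
[0.4913 0.3881 0.026 ]
```

Request:
{"fn": "arm_command", "kwargs": {
  "commands": [-0.2,-0.1,-3,0,0,0,0,0,-4,0,0,0,0,0,-4,0,0,0,0,0,-2.2,0,0,0,0,0,-0.5,0,0,0]
}}

```text
time: 40.15
position: [0.4753, 0.3379, 0.0114]
tool_rot: [-0.597, 0.802, -0.0, -0.001]
force: [0.3, -1.1, 1.0]
gripper_width: 0.0605
```

Request:
{"fn": "arm_command", "kwargs": {
  "commands": [0,0,0,0,0,0,0,0,0,0,0,0]
}}

```text
time: 40.35
position: [0.4772, 0.3399, 0.015]
tool_rot: [-0.598, 0.802, 0.0, 0.002]
force: [0.6, 0.2, 0.3]
gripper_width: 0.0597
```

Down another 6 mm, then grip hard.

Request:
{"fn": "arm_command", "kwargs": {
  "commands": [0,0,-0.4,0,0,0,0,0,-0.2,0,0,0,0,0,0,0,0,0]
}}

```text
time: 40.65
position: [0.4759, 0.3386, 0.0071]
tool_rot: [-0.597, 0.802, 0.0, 0.0]
force: [-0.2, -0.2, -0.1]
gripper_width: 0.06
```

Request:
{"fn": "arm_command", "kwargs": {
  "commands": [0,0,0,0,0,0,0,0,0,0,0,0,0,0,0,0,0,0,0,0,0,0,0,0,0,0,0,0,0,0],
  "jaw": 2,
  "squeeze": 60
}}

```text
time: 41.15
position: [0.4759, 0.3386, 0.0068]
tool_rot: [-0.597, 0.802, -0.0, 0.0]
force: [0.4, 0.3, 0.0]
gripper_width: 0.0284
```

Request:
{"fn": "arm_command", "kwargs": {
  "commands": [0,0,0,0,0,0,0,0,0,0,0,0]
}}

```text
time: 41.35
position: [0.4759, 0.3386, 0.0068]
tool_rot: [-0.598, 0.802, -0.0, -0.0]
force: [0.1, -0.6, -0.2]
gripper_width: 0.0288
```

Request:
{"fn": "arm_command", "kwargs": {
  "commands": [0,0,2,0,0,0,0,0,4,0,0,0,0,0,4,0,0,0,0,-2,4,0,0,0.1,0,-3,1.3,0,0,0.12]
}}

```text
time: 41.85
position: [0.4778, 0.2906, 0.1641]
tool_rot: [-0.685, 0.729, -0.0, 0.004]
force: [1.0, -0.5, -1.2]
gripper_width: 0.0281
```

Request:
{"fn": "arm_command", "kwargs": {
  "commands": [0,-4,0,0,0,0.12,0,-4,0,0,0,0.12,0,-4,0,0,0,0.12,0,-4,0,0,0,0.12,-0.2,-3,0,0,0,0]
}}

```text
time: 42.35
position: [0.4729, 0.0964, 0.1593]
tool_rot: [0.836, -0.548, -0.0, 0.001]
force: [0.8, 0.7, -1.1]
gripper_width: 0.0284
```

Request:
{"fn": "arm_command", "kwargs": {
  "commands": [0,-2,0,0,0,0,0,-0.5,0,0,0,0,0,0,0,0,0,0,0,0,0,0,0,0]
}}

```text
time: 42.75
position: [0.474, 0.0742, 0.1596]
tool_rot: [0.836, -0.548, -0.0, -0.0]
force: [-0.4, -0.6, -1.6]
gripper_width: 0.0284
```

```bash
python3 - <<'E'
from h import *
s=manip.state();T=s['position'];q=s['tool_rot'];psi=2*(np.arctan2(q[1],q[0])-3*np.pi/4);psi=(psi+np.pi)%(2*np.pi)-np.pi
print(T.round(4),'yaw',psi.round(4),s['time'],s['gripper_width'])
phi=psi-np.pi/2;tip=T+[.0846*np.cos(phi),.0846*np.sin(phi),.019];print('tip',tip.round(4))
im=shot('wrist','w16');print('yellow',blobs(im,'yellow',30),'red',blobs(im,'red',40))
print('tip px',proj('wrist',[tip,tip-[0,0,.013]]).round(1).tolist())
Q=[.600,-.0262,.09];print('pivot',proj('wrist',[*loc(Q,(-.04,-.115)),.085]).round(1),'post head',proj('wrist',[*loc(Q,(-.04,.04)),.099]).round(1))
cv2.imwrite('pics/w16c.png',cv2.resize(im[0:300,170:470,::-1],(600,600)))
E
```

```text
[0.474  0.0742 0.1596] yaw 0.4103 42.75 0.028427606164250267
tip [ 0.5077 -0.0034  0.1786]
yellow [([304, 32, 41, 100, 1286], [325.7, 86.7]), ([378, 255, 10, 49, 186], [383.4, 282.1]), ([255, 260, 12, 44, 185], [258.4, 283.0]), ([187, 314, 309, 17, 2881], [349.9, 323.7])] red [([252, 94, 29, 24, 542], [266.6, 104.6]), ([289, 188, 66, 24, 936], [322.5, 198.9]), ([292, 295, 11, 24, 161], [296.1, 308.5]), ([339, 296, 11, 23, 144], [344.5, 309.1])]
tip px [[322.0, 106.6], [321.9, 107.8]]
pivot [[ 319.8 -113.7]] post head [[259.8 102.8]]
```

View pics/w16c.png

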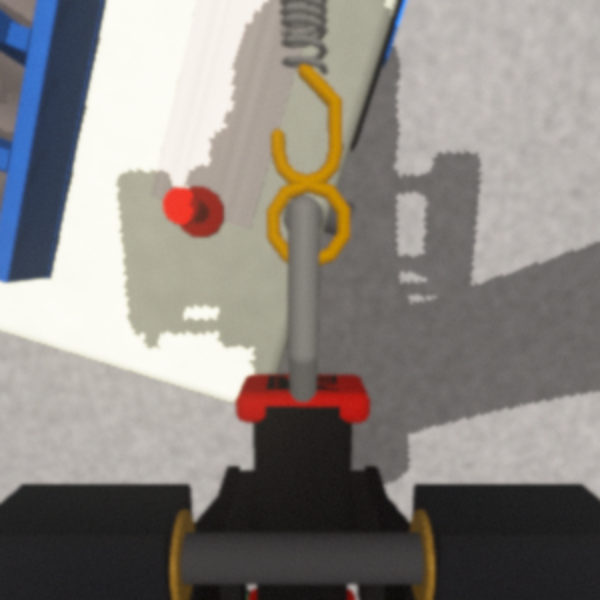

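```bash
python3 - <<'E'
from h import *
Q=[.600,-.0262,.09];P=loc(Q,(-.04,-.115))
for px in[(324.5,111),(324.5,112.5)]:
    e=ray('wrist',px,.085)[:2];d=e-P;print(e.round(4),'len',np.linalg.norm(d).round(4),'theta',(np.arctan2(d[1],d[0])-np.pi/2-.09).round(4))
hk=ray('wrist',(170+307/2,150/2),.085)[:2];d=hk-P;print('hook',np.linalg.norm(d).round(4),(np.arctan2(d[1],d[0])-np.pi/2-.09).round(4))
E
```

```text
[ 0.5059 -0.0057] len 0.1529 theta 0.3463
[ 0.5054 -0.0046] len 0.1541 theta 0.3461
hook 0.1242 0.3447
```

Request:
{"fn": "arm_command", "kwargs": {
  "commands": [-0.2,-0.1,-2,0,0,0,0,0,-3,0,0,0,0,0,-2.5,0,0,0,0,0,-1.4,0,0,0,0,0,-0.4,0,0,0]
}}

```text
time: 43.3
position: [0.4708, 0.073, 0.065]
tool_rot: [0.837, -0.548, -0.001, 0.002]
force: [-1.2, -0.3, -1.6]
gripper_width: 0.0284
```

Request:
{"fn": "arm_command", "kwargs": {
  "commands": [0,0,0,0,0,0,0,0,0,0,0,0]
}}

```text
time: 43.5
position: [0.4727, 0.0733, 0.0675]
tool_rot: [0.837, -0.548, 0.001, -0.001]
force: [0.4, 0.1, -0.9]
gripper_width: 0.0287
```

```bash
cat > tipst.py <<'E'
from h import *
Q=[.600,-.0262,.09];P=loc(Q,(-.04,-.115))
def st():
    s=manip.state();T=s['position'];q=s['tool_rot'];psi=2*(np.arctan2(q[1],q[0])-3*np.pi/4);psi=(psi+np.pi)%(2*np.pi)-np.pi
    phi=psi-np.pi/2;tip=T+[.0846*np.cos(phi),.0846*np.sin(phi),.019];d=tip[:2]-P
    print('T',T.round(4),'yaw',psi.round(4),'tip',tip.round(4),'tip r',np.linalg.norm(d).round(4),'th',(np.arctan2(d[1],d[0])-np.pi/2-.09).round(4),'F',s['force'].round(1),'w',s['gripper_width'].round(4),'t',s['time'])
    return T,phi,tip
def ringpx(c,r,th):
    a=np.pi/2+Q[2]+th;u=np.array([np.cos(a),np.sin(a)]);return proj(c,[[*(P+r*u),.085],[*(P+(r-.029)*u),.085]]).round(1).tolist()
E
python3 - <<'E'
from tipst import *
T,phi,tip=st()
im=shot('wrist','w17');print('yellow',blobs(im,'yellow',30)[:2]);print(proj('wrist',[tip]).round(1),ringpx('wrist',.154,.346))
E
```

```text
Traceback (most recent call last):
  File "tipst.py", line 6, in st
    print('T',T.round(4),'yaw',psi.round(4),'tip',tip.round(4),'tip r',np.linalg.norm(d).round(4),'th',(np.arctan2(d[1],d[0])-np.pi/2-.09).round(4),'F',s['force'].round(1),'w',s['gripper_width'].round(4),'t',s['time'])
                                                                                                                                                                                ^^^^^^^^^^^^^^^^^^^^^^^^
AttributeError: 'float' object has no attribute 'round'
```

Request:
{"fn": "arm_command", "kwargs": {
  "commands": [-0.1,0,-0.1,0,0,0.026,-0.4,0.85,0,0,0,0,-0.6,1.2,0,0,0,0,-0.6,1.3,0,0,0,0,-0.5,1.2,0,0,0,0]
}}

```text
time: 44.0
position: [0.4494, 0.1173, 0.0662]
tool_rot: [0.843, -0.537, 0.001, 0.001]
force: [3.8, -9.4, -1.6]
gripper_width: 0.0284
```

```bash
sed -i "s/s\['gripper_width'\].round(4)/s['gripper_width']/" tipst.py; python3 - <<'E'
from tipst import *
T,phi,tip=st()
im=shot('wrist','w17');print('yellow',blobs(im,'yellow',30)[:2]);print(proj('wrist',[tip]).round(1),ringpx('wrist',.154,.346),ringpx('wrist',.190,.346))
E
```

```text
T [0.4494 0.1173 0.0662] yaw 0.4367 tip [0.4852 0.0407 0.0852] tip r 0.2037 th 0.3421 F [ 3.8 -9.4 -1.6] w 0.028351037430385615 t 44.0
yellow [([291, 0, 67, 124, 3080], [325.4, 63.2]), ([255, 259, 11, 45, 164], [258.1, 282.6])]
[[322.4 104.9]] [[324.3, -0.2], [324.6, -71.5]] [[323.9, 77.8], [324.2, 15.8]]
```

Request:
{"fn": "arm_command", "kwargs": {
  "commands": [-0.2,0.5,0,0,0,0,-0.2,0.5,0,0,0,0,0,0,0,0,0,0,0,0,0,0,0,0]
}}

```text
time: 44.45
position: [0.4455, 0.1264, 0.0661]
tool_rot: [0.844, -0.537, 0.001, 0.001]
force: [4.5, -7.9, -2.7]
gripper_width: 0.0283
```

```bash
python3 - <<'E'
from tipst import *
T,phi,tip=st()
im=shot('wrist','w18');print('yellow',blobs(im,'yellow',30)[:2],'red',blobs(im,'red',40));print(proj('wrist',[tip]).round(1),[ringpx('wrist',r,.346) for r in(.195,.205,.215)])
Y=cv2.cvtColor(im,cv2.COLOR_RGB2HSV);m=(Y[...,0]>18)&(Y[...,0]<34)&(Y[...,1]>140)&(Y[...,2]>70)
for r in range(60,160,6): print(r,[int(x) for x in np.nonzero(m[r,280:380])[0][[0,-1]]+280] if m[r,280:380].any() else None,end=' ')
E
```

```text
T [0.4455 0.1264 0.0661] yaw 0.4369 tip [0.4813 0.0498 0.0851] tip r 0.2136 th 0.3407 F [ 4.5 -7.9 -2.7] w 0.028337340184575753 t 44.45
yellow [([291, 0, 67, 124, 3110], [325.3, 63.2]), ([377, 256, 11, 48, 186], [383.1, 280.7])] red [([220, 0, 32, 11, 251], [236.1, 3.9]), ([308, 96, 9, 13, 63], [311.1, 101.0]), ([288, 187, 67, 25, 1102], [321.5, 198.0]), ([291, 295, 12, 24, 156], [296.1, 309.1]), ([339, 295, 11, 24, 160], [344.6, 308.4])]
[[321.8 107. ]] [[[324.0, 70.0], [324.2, 7.1]], [[323.9, 90.2], [324.1, 29.6]], [[323.9, 109.7], [324.1, 51.2]]]
60 [302, 347] 66 [298, 350] 72 [295, 354] 78 [291, 357] 84 [291, 357] 90 [291, 357] 96 [292, 357] 102 [293, 356] 108 [297, 352] 114 [301, 347] 120 [308, 339] 126 None 132 None 138 None 144 None 150 None 156 None
```

Request:
{"fn": "arm_command", "kwargs": {
  "commands": [1.1,0.75,0,0,0,-0.043,1.2,0.5,0,0,0,-0.043,1.22,0.41,0,0,0,-0.043,1.22,0.36,0,0,0,-0.043,0,0,0,0,0,0]
}}

```text
time: 45.0
position: [0.4938, 0.1463, 0.0657]
tool_rot: [0.794, -0.608, 0.001, 0.002]
force: [1.9, -9.7, -2.4]
gripper_width: 0.0284
```

```bash
cat > look.py <<'E'
from tipst import *
import sys
T,phi,tip=st()
im=shot('wrist','w'+sys.argv[1])
Y=cv2.cvtColor(im,cv2.COLOR_RGB2HSV);m=(Y[...,0]>18)&(Y[...,0]<34)&(Y[...,1]>140)&(Y[...,2]>70)
m[170:]=0;m[:,:270]=0;m[:,380:]=0
w=[(np.ptp(np.nonzero(m[r])[0]) if m[r].any() else 0) for r in range(170)]
print('bottom row',max(np.nonzero(m.any(1))[0]),'widths',list(zip(range(20,150,8),w[20:150:8])))
v,u=np.nonzero(m);b=v.max();k=v>b-74  # ring outer dia ~74 px
print('ring centre px',((u[k].min()+u[k].max())/2,b-35))
e=ray('wrist',((u[k].min()+u[k].max())/2,b-35),.085)[:2];d=e-P;print('ring r',np.linalg.norm(d).round(4),'th',(np.arctan2(d[1],d[0])-np.pi/2-.09).round(4))
print('post px',proj('wrist',[*loc(Q,(-.04,.04)),.099]).round(1),'red',blobs(im,'red',30)[:2])
E
python3 look.py 19
```

```text
T [0.4938 0.1463 0.0657] yaw 0.2633 tip [0.5158 0.0646 0.0847] tip r 0.216 th 0.166 F [ 1.9 -9.7 -2.4] w 0.02838071426583596 t 45.0
bottom row 123 widths [(20, np.int64(57)), (28, np.int64(57)), (36, np.int64(53)), (44, np.int64(48)), (52, np.int64(35)), (60, np.int64(44)), (68, np.int64(54)), (76, np.int64(65)), (84, np.int64(66)), (92, np.int64(66)), (100, np.int64(65)), (108, np.int64(54)), (116, np.int64(42)), (124, 0), (132, 0), (140, 0), (148, 0)]
ring centre px (np.float64(324.0), np.int64(88))
ring r 0.2063 th 0.1759
post px [[262.7 -47.3]] red [([261, 0, 38, 20, 562], [280.1, 7.7]), ([359, 90, 9, 17, 99], [363.0, 98.3])]
```

Request:
{"fn": "arm_command", "kwargs": {
  "commands": [1.26,0.31,0,0,0,-0.043,1.26,0.25,0,0,0,-0.043,1.27,0.2,0,0,0,-0.043,1.27,0.14,0,0,0,-0.043,0,0,0,0,0,0]
}}

```text
time: 45.55
position: [0.5414, 0.153, 0.0645]
tool_rot: [0.738, -0.675, -0.001, 0.006]
force: [-0.0, -11.9, -1.1]
gripper_width: 0.0281
```

```bash
python3 look.py 20
```

```text
T [0.5414 0.153  0.0645] yaw 0.0891 tip [0.549  0.0688 0.0835] tip r 0.2142 th 0.0107 F [ -0.  -11.9  -1.1] w 0.02813170728116437 t 45.55
bottom row 122 widths [(20, np.int64(57)), (28, np.int64(56)), (36, np.int64(53)), (44, np.int64(48)), (52, np.int64(33)), (60, np.int64(45)), (68, np.int64(55)), (76, np.int64(65)), (84, np.int64(66)), (92, np.int64(65)), (100, np.int64(64)), (108, np.int64(54)), (116, np.int64(43)), (124, 0), (132, 0), (140, 0), (148, 0)]
ring centre px (np.float64(324.0), np.int64(87))
ring r 0.2044 th 0.0166
post px [[317.3 -37.6]] red [([298, 0, 39, 27, 780], [318.5, 10.9]), ([407, 82, 5, 16, 58], [408.9, 89.3])]
```

Request:
{"fn": "arm_command", "kwargs": {
  "commands": [0.3,0,0.1,0,0,-0.01,0,0,0,0,0,0,0.07,-0.7,0,0,0,0,0.07,-0.7,0,0,0,0,0,0,0,0,0,0]
}}

```text
time: 46.1
position: [0.5464, 0.1401, 0.0663]
tool_rot: [0.735, -0.678, -0.0, 0.003]
force: [0.2, -7.9, -2.1]
gripper_width: 0.0284
```

```bash
python3 look.py 21
```

```text
T [0.5464 0.1401 0.0663] yaw 0.0806 tip [0.5533 0.0557 0.0853] tip r 0.2008 th -0.004 F [ 0.2 -7.9 -2.1] w 0.028402986195901304 t 46.1
bottom row 123 widths [(20, np.int64(56)), (28, np.int64(56)), (36, np.int64(52)), (44, np.int64(48)), (52, np.int64(35)), (60, np.int64(43)), (68, np.int64(53)), (76, np.int64(63)), (84, np.int64(65)), (92, np.int64(65)), (100, np.int64(63)), (108, np.int64(54)), (116, np.int64(43)), (124, 0), (132, 0), (140, 0), (148, 0)]
ring centre px (np.float64(323.5), np.int64(88))
ring r 0.1916 th -0.0002
post px [[323.5  -1.7]] red [([306, 0, 34, 48, 1337], [322.8, 22.3]), ([410, 101, 4, 14, 44], [411.5, 107.5])]
```

Request:
{"fn": "arm_command", "kwargs": {
  "commands": [0.05,-0.6,0,0,0,0,0.05,-0.6,0,0,0,0,0.03,-0.3,0,0,0,0,0,0,0,0,0,0]
}}

```text
time: 46.55
position: [0.5488, 0.1273, 0.0668]
tool_rot: [0.735, -0.678, -0.0, 0.001]
force: [-0.2, -5.0, -3.8]
gripper_width: 0.0286
```

```bash
python3 look.py 22
```

```text
T [0.5488 0.1273 0.0668] yaw 0.0812 tip [0.5556 0.0429 0.0858] tip r 0.1879 th -0.0107 F [-0.2 -5.  -3.8] w 0.028594174197741587 t 46.55
bottom row 124 widths [(20, np.int64(57)), (28, np.int64(56)), (36, np.int64(53)), (44, np.int64(49)), (52, np.int64(36)), (60, np.int64(41)), (68, np.int64(52)), (76, np.int64(62)), (84, np.int64(66)), (92, np.int64(65)), (100, np.int64(64)), (108, np.int64(56)), (116, np.int64(44)), (124, np.int64(1)), (132, 0), (140, 0), (148, 0)]
ring centre px (np.float64(325.0), np.int64(89))
ring r 0.1789 th -0.0017
post px [[325.9  30.9]] red [([311, 15, 30, 34, 797], [325.1, 31.2]), ([315, 66, 20, 8, 104], [324.2, 69.6])]
```

Request:
{"fn": "arm_command", "kwargs": {
  "commands": [0.04,-0.4,0,0,0,0,0.04,-0.4,0,0,0,0,0.02,-0.2,0,0,0,0,0,0,0,0,0,0]
}}

```text
time: 47.0
position: [0.5508, 0.1185, 0.0669]
tool_rot: [0.735, -0.678, 0.0, -0.0]
force: [1.0, -0.8, -2.3]
gripper_width: 0.0282
```

```bash
python3 look.py 23
```

```text
T [0.5508 0.1185 0.0669] yaw 0.0819 tip [0.5578 0.0342 0.0859] tip r 0.179 th -0.0188 F [ 1.  -0.8 -2.3] w 0.028163312357025946 t 47.0
bottom row 141 widths [(20, np.int64(9)), (28, np.int64(10)), (36, np.int64(56)), (44, np.int64(56)), (52, np.int64(54)), (60, np.int64(50)), (68, np.int64(40)), (76, np.int64(33)), (84, np.int64(49)), (92, np.int64(59)), (100, np.int64(64)), (108, np.int64(64)), (116, np.int64(63)), (124, np.int64(55)), (132, np.int64(43)), (140, np.int64(4)), (148, 0)]
ring centre px (np.float64(327.0), np.int64(106))
ring r 0.1787 th -0.0026
post px [[328.5  52.1]] red [([313, 36, 30, 33, 738], [327.9, 51.8]), ([320, 83, 15, 6, 49], [326.8, 85.8])]
```

Request:
{"fn": "arm_command", "kwargs": {
  "commands": [-0.2,0,0,0,0,0,0,0,1,0,0,0,0,0,2,0,0,0,0,0,3,0,0,0,0,0,4,0,0,0]
}}

```text
time: 47.55
position: [0.5474, 0.1179, 0.167]
tool_rot: [0.736, -0.678, -0.001, 0.002]
force: [1.1, 0.8, -1.6]
gripper_width: 0.028
```

```bash
python3 look.py 24
```

```text
T [0.5474 0.1179 0.167 ] yaw 0.082 tip [0.5543 0.0336 0.186 ] tip r 0.1787 th 0.0008 F [ 1.1  0.8 -1.6] w 0.028024376606294886 t 47.55
bottom row 132 widths [(20, 0), (28, 0), (36, 0), (44, np.int64(7)), (52, np.int64(8)), (60, np.int64(4)), (68, np.int64(30)), (76, np.int64(32)), (84, np.int64(30)), (92, np.int64(20)), (100, np.int64(29)), (108, np.int64(39)), (116, np.int64(39)), (124, np.int64(33)), (132, np.int64(2)), (140, 0), (148, 0)]
ring centre px (np.float64(320.5), np.int64(97))
ring r 0.1656 th -0.0431
post px [[328.6  82.4]] red [([312, 73, 18, 18, 226], [320.4, 81.5]), ([289, 188, 66, 24, 1181], [321.5, 199.5])]
```

Request:
{"fn": "arm_command", "kwargs": {
  "commands": [-0.8,2,0,0,0,-0.05,-1.4,4,0,0,0,-0.1,-1.4,4.4,0,0,0,-0.1,-1.4,4.4,0,0,0,-0.1,-1.2,4,0,0,0,-0.02]
}}

```text
time: 48.1
position: [0.4858, 0.3082, 0.1677]
tool_rot: [-0.598, 0.802, 0.0, 0.001]
force: [1.4, 0.7, -1.1]
gripper_width: 0.0285
```

Request:
{"fn": "arm_command", "kwargs": {
  "commands": [-0.8,2.4,0,0,0,0,-0.3,0.8,0,0,0,0,0,0,0,0,0,0,0,0,-3,0,0,0,0,0,-4,0,0,0]
}}

```text
time: 48.6
position: [0.4775, 0.3386, 0.0988]
tool_rot: [-0.598, 0.801, 0.001, 0.003]
force: [0.9, 0.8, -1.4]
gripper_width: 0.0287
```

Request:
{"fn": "arm_command", "kwargs": {
  "commands": [0,0,-4,0,0,0,0,0,-2,0,0,0,0,0,0,0,0,0]
}}

```text
time: 48.9
position: [0.4742, 0.3348, 0.0337]
tool_rot: [-0.597, 0.802, -0.001, -0.004]
force: [-1.3, 0.8, -2.0]
gripper_width: 0.0281
```

Request:
{"fn": "arm_command", "kwargs": {
  "commands": [0,0,0,0,0,0,0,0,-1,0,0,0,0,0,-1,0,0,0,0,0,-0.6,0,0,0,0,0,0,0,0,0]
}}

```text
time: 49.4
position: [0.4749, 0.3377, 0.0098]
tool_rot: [-0.598, 0.801, -0.0, -0.001]
force: [-0.7, 0.1, -2.0]
gripper_width: 0.0285
```

Request:
{"fn": "arm_command", "kwargs": {
  "commands": [0,0,-0.2,0,0,0,0,0,-0.1,0,0,0,0,0,0,0,0,0,0,0,0,0,0,0]
}}

```text
time: 49.8
position: [0.4756, 0.3384, 0.008]
tool_rot: [-0.598, 0.801, 0.0, 0.0]
force: [-0.3, 0.6, -1.6]
gripper_width: 0.0285
```

Request:
{"fn": "arm_command", "kwargs": {
  "commands": [0,0,-0.1,0,0,0,0,0,0,0,0,0]
}}

```text
time: 50.0
position: [0.4756, 0.3384, 0.0068]
tool_rot: [-0.598, 0.801, 0.0, 0.0]
force: [1.1, -0.4, -1.8]
gripper_width: 0.0282
```

Request:
{"fn": "arm_command", "kwargs": {
  "commands": [0,0,0,0,0,0,0,0,0,0,0,0,0,0,0,0,0,0,0,0,0,0,0,0,0,0,0,0,0,0],
  "jaw": 6.5
}}

```text
time: 50.5
position: [0.4756, 0.3384, 0.0069]
tool_rot: [-0.598, 0.801, 0.0, 0.0]
force: [0.5, -0.1, 0.3]
gripper_width: 0.0599
```

Request:
{"fn": "arm_command", "kwargs": {
  "commands": [0,0,0,0,0,0,0,0,2,0,0,0,0,0,4,0,0,0,0,0,5,0,0,0,0,0,5,0,0,0]
}}

```text
time: 51.0
position: [0.4752, 0.3378, 0.1682]
tool_rot: [-0.598, 0.801, -0.0, -0.001]
force: [0.8, -0.1, 0.4]
gripper_width: 0.0649
```

Request:
{"fn": "arm_command", "kwargs": {
  "commands": [0,0,5,0,0,0,0,0,5,0,0,0,0,0,5,0,0,0,0,0,0,0,0,0,0,0,0,0,0,0]
}}

```text
time: 51.5
position: [0.4756, 0.3386, 0.3181]
tool_rot: [-0.598, 0.801, 0.001, 0.002]
force: [0.3, 1.4, -0.9]
gripper_width: 0.0652
```

```bash
python3 - <<'E'
from tipst import *
st()
im=shot('wrist','w25');print([(b,ray('wrist',b[1],.026).round(3).tolist()) for b in blobs(im,'red',60)])
sc=shot('scene','scene25');sd=shot('side','side25')
for c,i in(('scene',sc),('side',sd)):
    print(c,'blue',blobs(i,'blue')[-8:],'red',blobs(i,'red'));print('hook/eye exp',ringpx(c,.180,0),'post',proj(c,[*loc(Q,(-.04,.04)),.099]).round(1))
a=cv2.resize(sc[150:260,230:470,::-1],(524,240),interpolation=cv2.INTER_CUBIC)
b=cv2.resize(sd[130:290,215:425,::-1],(424,330),interpolation=cv2.INTER_CUBIC)
w=cv2.resize(im[0:250,200:440,::-1],(317,330))
v=np.zeros((570,750,3),np.uint8);v[:240,:524]=a;v[240:,:424]=b;v[240:,424:741]=w
cv2.imwrite('pics/c25.png',v)
E
```

```text
T [0.4756 0.3386 0.3181] yaw -0.2881 tip [0.4516 0.2575 0.3371] tip r 0.419 th 0.1978 F [ 0.3  1.4 -0.9] w 0.06523156040807736 t 51.5
[(([298, 130, 25, 8, 138], [309.3, 133.0]), [0.476, 0.275, 0.026]), (([301, 178, 23, 9, 117], [312.2, 182.8]), [0.495, 0.355, 0.026]), (([235, 319, 11, 13, 94], [239.7, 326.6]), [0.719, 0.592, 0.026])]
scene blue [([128, 89, 23, 25, 192], [139.1, 101.3]), ([228, 110, 10, 11, 76], [233.0, 115.2]), ([79, 123, 40, 36, 329], [97.9, 140.3]), ([275, 184, 11, 13, 83], [279.8, 191.2]), ([288, 197, 12, 5, 36], [293.8, 199.3]), ([302, 197, 13, 12, 64], [308.0, 203.8]), ([271, 204, 66, 27, 222], [305.6, 218.2]), ([316, 204, 15, 10, 57], [323.2, 209.4])] red [([182, 136, 10, 9, 73], [186.7, 139.8]), ([249, 148, 10, 11, 76], [253.9, 153.3]), ([261, 153, 10, 12, 86], [265.7, 158.5]), ([438, 235, 10, 12, 46], [442.2, 240.7]), ([437, 332, 101, 68, 4205], [484.7, 372.7])]
hook/eye exp [[336.3, 195.8], [327.3, 192.5]] post [[328.5 190.2]]
side blue [([327, 155, 11, 12, 93], [331.8, 160.6]), ([339, 171, 10, 4, 32], [343.9, 172.5]), ([322, 173, 55, 49, 650], [348.5, 200.1]), ([349, 179, 14, 7, 46], [354.7, 182.3]), ([361, 188, 10, 7, 49], [365.3, 191.2]), ([317, 242, 12, 12, 43], [322.7, 247.3]), ([376, 332, 9, 5, 28], [380.0, 333.7]), ([372, 339, 14, 11, 100], [378.7, 344.5])] red [([257, 74, 57, 38, 1232], [284.8, 92.4]), ([249, 166, 5, 8, 26], [251.7, 168.9]), ([242, 168, 5, 8, 34], [243.9, 171.3]), ([355, 245, 23, 30, 272], [366.0, 259.9]), ([452, 279, 14, 14, 144], [458.2, 285.4])]
hook/eye exp [[308.6, 192.5], [315.0, 198.5]] post [[314.  194.3]]
```

View pics/c25.png

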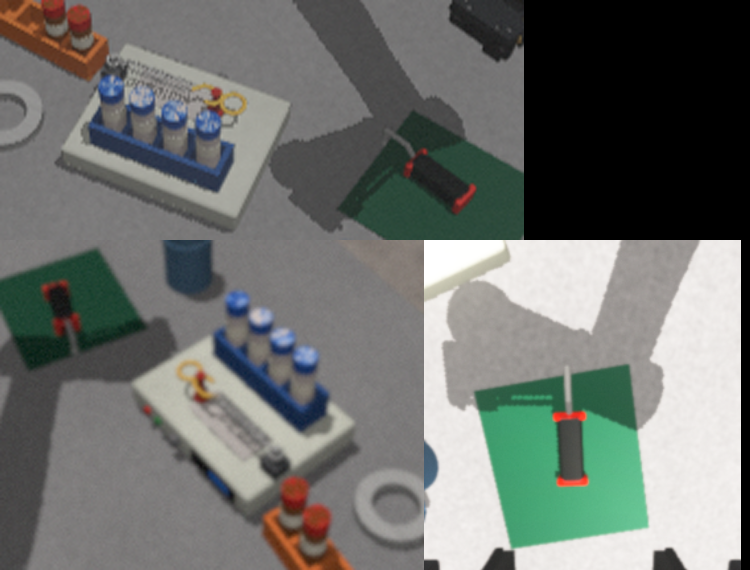

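```bash
python3 -c "
from workcell import manip
print(manip.hand_in());print(manip.state()['time'])"
```

```text
the job is handed in; nothing more can be done
None
the job is handed in; nothing more can be done
```

I finished the whole task and handed the job in at about 51.7 s of the 210 s limit; no verdict was reported.

**What I did**
- **Tubes:** I moved the two red-capped tubes into the bench rack and stood the four blue-capped tubes in the shaker's block. The purple look-alike was left alone.
- **Spring:** With the puller in the ring, I drew the spring out to about 50 mm of stretch. I swung it over the post, let the hook back onto it and lifted the prong out.
- **Puller:** I laid it back on the green mat and moved the arm clear.

**Last checks**
- **Tubes:** All six caps were within a few pixels of their expected seated positions in both fixed cameras, and every tube looked upright.
- **Hook:** The pictures show it on the red post. With no load on the puller, the ring stayed 179 mm from the pivot, which means about 25 mm of stretch and close to zero turn.
- **Puller:** It lies flat near the middle of the mat. It sits about 3 cm from where I released it, so the expected knock probably happened after release, but it is still well inside the limits.

**What went wrong on the way**
- The first red-capped tube went into the rack leaning and pushed the blue-capped tube beside it askew. I regripped it, stood it upright and reseated it, and straightened the neighbour when I picked it up.
- Two blue-capped tubes touched the block's rim at up to 23 N before small corrections let them drop in.
- One wrist-camera reading of the ring, taken while the arm was still shaking, disagreed by about 13 mm. The later still views did not bear it out.

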